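# Pack and secure the candle sample case

## Task

Pack the candle sample case for dispatch: stand every candle tin on the bench upright in a cell of its own in the wooden case, then shut the lid fully without slamming it. Next swing the hasp down until it lies home over its staple, and last turn both turnbuttons square across the ends of the lid. Leave the bottle, gift box, label roll and cup where they are.

Things in the scene. Friction and masses are not known exactly. Their poses are not given: they have to be found in the camera images.
- tin0: candle tin: aluminium cylinder 54 mm in diameter, 74 mm tall, with a white paper band and a blue stripe; origin at the centre of its underside, z along its axis. Absent in some runs (None).
- tin1: candle tin: aluminium cylinder 54 mm in diameter, 74 mm tall, with a white paper band and a blue stripe; origin at the centre of its underside, z along its axis. Absent in some runs (None).
- tin2: candle tin: aluminium cylinder 54 mm in diameter, 74 mm tall, with a white paper band and a blue stripe; origin at the centre of its underside, z along its axis. Absent in some runs (None).
- tin3: candle tin: aluminium cylinder 54 mm in diameter, 74 mm tall, with a white paper band and a blue stripe; origin at the centre of its underside, z along its axis. Absent in some runs (None).
- case: fixed light-wood case. Origin: centre of its underside, on the bench; x to its back, y to its left, z up. x from -57 to 42, y from -137 to 137 mm; walls with tops at z 50 mm, inner floor at 25; 3 dividers (4 mm thick, tops at 43) make 4 cells, 62 by 62 mm, in a row at x = 0. Outside each end a post 50 (x) by 36 (y) mm, 109 high, centred at y = 155 or -155 mm, with a turnbutton on top.
- cell0 (a point): centre of the floor of cell 0 of the case (cells 0 to 3 run from its right end to its left, 66 mm apart), 25 mm above the bench
- cell1 (a point): centre of the floor of cell 1 of the case (cells 0 to 3 run from its right end to its left, 66 mm apart), 25 mm above the bench
- cell2 (a point): centre of the floor of cell 2 of the case (cells 0 to 3 run from its right end to its left, 66 mm apart), 25 mm above the bench
- cell3 (a point): centre of the floor of cell 3 of the case (cells 0 to 3 run from its right end to its left, 66 mm apart), 25 mm above the bench
- lid_hinge (a point): middle of the lid's hinge line, which runs along the case's y at the top of its back wall, 50 mm above the bench
- lid_edge (a point): middle of the upper front edge of the lid (99 mm in front of the hinge line and 59 mm above it when shut); moves with the lid
- lid (a joint): lid angle: 0 shut, grows as it opens up and back, to 2.1; stiff, stays where it is left. Hollow wooden cover 99 (x) by 272 (y) by 59 mm high, 6 to 7 mm walls, about 0.25 kg; shut, its top is 109 mm above the bench.
- hasp (a joint): hasp angle relative to the lid: 0 = hanging flat on the front with its slot over the staple (home); pi/2 = straight out from the lid's front; 2.6 = folded up (limit); stiff, stays where it is left. Brass plate 34 mm wide, 78 mm long, 4 mm thick, at the middle of the lid's front.
- hasp_hinge (a point): middle of the hasp's hinge pin, which runs along the lid's length (y), 103 mm in front of the lid hinge line and, with the lid shut, 100 mm above the bench
- hasp_tip (a point): middle of the rolled free end of the hasp, 74 mm from its hinge pin
- staple (a point): outermost point of the small steel staple on the case's front, 37 mm above the bench, 12 mm out from the front wall
- button_left (a joint): turnbutton on the left (+y) post: 0 = its arm points straight to the case's front, pi/2 = its arm lies straight across over the end of the shut lid (limits -0.6 and 1.6); stays where it is left. Dark steel bar 18 mm wide, its underside 111 and top 121 mm above the bench, turning about a vertical axis through the centre of the post, arm 58 mm long from the pivot.
- left_knob (a point): middle of the red upright thumb knob (14 mm in diameter, 20 mm tall, from 121 to 141 mm above the bench) on the left turnbutton's arm, 46 mm from the pivot; moves with it
- button_right (a joint): turnbutton on the right (-y) post: 0 = its arm points straight to the case's front, pi/2 = its arm lies straight across over the end of the shut lid (limits -0.6 and 1.6); stays where it is left. Dark steel bar 18 mm wide, its underside 111 and top 121 mm above the bench, turning about a vertical axis through the centre of the post, arm 58 mm long from the pivot.
- right_knob (a point): middle of the red upright thumb knob (14 mm in diameter, 20 mm tall, from 121 to 141 mm above the bench) on the right turnbutton's arm, 46 mm from the pivot; moves with it
- diffuser: amber bottle, 60 mm in diameter, 130 mm tall, a bystander; origin under its centre
- giftbox: cardboard gift box 110 x 150 x 60 mm, a bystander; origin under its centre
- labels: roll of paper labels standing on end, 70 mm in diameter, 50 mm tall, a bystander; origin under its centre
- mug: white cup 80 mm in diameter, 90 mm tall, a bystander; origin under its centre
Things that resemble listed ones, but are neither listed nor needed, are in the scene too. What is shaped like the tin2 but red is not meant. What is shaped like the tin1 but red is not meant.

How it is judged:
On the way, in this order (a step that is already met when the one before it is completed fails the run):
1. every tin present stands upright on the floor of a cell of the case, let go, the lid still open (x of tin0 in the frame of case between -0.03 and 0.03 m and y of tin0 in the frame of case between -0.13 and 0.13 m and z of tin0 in the frame of case between 0.018 and 0.034 m and angle between each of tin0, tin1, tin2, tin3's own z axis and vertical below 0.12 rad and x of tin1 in the frame of case between -0.03 and 0.03 m and y of tin1 in the frame of case between -0.13 and 0.13 m and z of tin1 in the frame of case between 0.018 and 0.034 m and x of tin2 in the frame of case between -0.03 and 0.03 m and y of tin2 in the frame of case between -0.13 and 0.13 m and z of tin2 in the frame of case between 0.018 and 0.034 m and x of tin3 in the frame of case between -0.03 and 0.03 m and y of tin3 in the frame of case between -0.13 and 0.13 m and z of tin3 in the frame of case between 0.018 and 0.034 m and value of joint lid above 0.5 rad and contact force between the fingers and tin0 below 0.2 N and contact force between the fingers and tin1 below 0.2 N and contact force between the fingers and tin2 below 0.2 N and contact force between the fingers and tin3 below 0.2 N), for 0.3 s.
2. the lid is fully shut (value of joint lid below 0.06 rad), for 0.2 s.
3. the hasp lies home over the staple, the lid shut (value of joint lid below 0.06 rad and value of joint hasp below 0.14 rad), for 0.2 s.
4. both turnbuttons lie across the lid's ends, hasp home, lid shut (all of step 3 and value of joint each of button_left, button_right above 1.3 rad), for 0.2 s.
At the end, for the whole second after the job is handed in: Every tin present stands upright (within 0.12 rad) on the floor of a cell of the case and at rest; the lid is shut (joint under 0.06 rad), the hasp home (under 0.14 rad) and both turnbuttons over the lid's ends (above 1.3 rad) (all of step 4 and x of tin0 in the frame of case between -0.03 and 0.03 m and y of tin0 in the frame of case between -0.13 and 0.13 m and z of tin0 in the frame of case between 0.018 and 0.034 m and angle between each of tin0, tin1, tin2, tin3's own z axis and vertical below 0.12 rad and x of tin1 in the frame of case between -0.03 and 0.03 m and y of tin1 in the frame of case between -0.13 and 0.13 m and z of tin1 in the frame of case between 0.018 and 0.034 m and x of tin2 in the frame of case between -0.03 and 0.03 m and y of tin2 in the frame of case between -0.13 and 0.13 m and z of tin2 in the frame of case between 0.018 and 0.034 m and x of tin3 in the frame of case between -0.03 and 0.03 m and y of tin3 in the frame of case between -0.13 and 0.13 m and z of tin3 in the frame of case between 0.018 and 0.034 m and linear speed of each of tin0, tin1, tin2, tin3 below 0.03 m/s); the robot touches nothing.
It fails at once if the lid is slammed (closing faster than 3 rad/s) (velocity of joint lid below -3 rad/s).
It fails at once if a turnbutton is turned across before the lid is shut (value of joint lid above 0.2 rad and value of joint any of button_left, button_right above 0.8 rad).
It fails at once if a bystander is moved more than 4 cm or tipped over (distance of any of diffuser, giftbox, labels, mug from where it was at the start of the episode above 0.04 m or angle between any of diffuser, giftbox, labels, mug's own z axis and vertical above 0.5 rad).
Of tin0, tin1, tin2, tin3 only 3 to 4 are there at a start; the rules pass over those that are not, and their reading is None.
At some moment in a run one of tin0, tin1, tin2, tin3 may be knocked a few centimetres aside while the robot is not near it.
Once in a run the grip may slacken for a moment while it holds something.
It also fails if it takes over 210 s, if anything falls off the work surface, if the arm or the gripper's body presses on something with over 40 N, if the wrist force passes 120 N, or if a joint passes its speed limit or range.

## Robot

A 6-joint arm with a two-finger parallel gripper is mounted at the origin on the work surface. World frame = base frame: x ahead of the robot, y to its left, z up, the work surface at z = 0. Lengths are in m, angles in rad, forces in N, time in s.
With the tool pointing down it reaches from about 0.325 to 0.9 m from the base axis. Payload 3.5 kg.
Tool frame: the origin (TCP) lies on the centre line of the jaws, within the pads' length; the fingertips stand 17 mm ahead of it and the grasp point (between the pads) lies 2 mm behind it (robot.tips_ahead is the distance from the TCP to the fingertips, in m); z points along the fingers, y is the line along which they close (so a half turn about z gives the same grasp; the last joint's range is limited). The gripper opens to 85 mm and grips with 20 to 120 N. Pads are 22 mm wide; open, the fingers measure 114 mm over their backs; the gripper's body (76 mm by 85 mm) begins 54 mm behind the grasp point. The pads swing forward as they close: fully open they stand 13 mm farther back than shut.
Start: joints at [-1.203, 0.276, -0.026, 1.268, 0, 1.467], TCP at [0.283, -0.557, 0.248] pointing down, gripper open.
Joint ranges: [-3.12, 3.12], [-0.85, 1.88], [-1.08, 1.24], [-1.95, 2.15], [-1.57, 1.53], [-3.14, 3.14]. Speed limits (rad/s): [2.57, 2.57, 3.14, 3.14, 3.14, 3.14].

## Interface

Orientations are given as a 3x3 rotation matrix whose columns are the frame's x, y, z axes.
In Python, from rig import robot gives the robot as it stands. The module is installed in compiled form; this text tells all that it offers.
- The arm moves only by the tool send_rows, never from a script. Its argument "deltas" is a list of rows, each a list of 3 entries, a list of its own where there are three numbers: the shift along the tool's x, y, z in cm, then the turn about the tool's z in rad, then the finger opening in cm, from 0 to 8.54. A call has exactly 10 rows; each row is the pose to reach, as a shift and turn from the pose commanded when the call began, along the tool's axes at that moment; what a row does not reach only later rows make up. A row lasts 1/12 s, in which the tool goes at most 41.7 mm and 7.16 degrees, less where a joint would pass 70% of its speed; a pose out of reach is approached as far as the arm can. A call with a gripper value outside its range is refused whole. The fingers move at their own pace and stop on an object; "newtons" is the grip in N (left out, the last holds). Time passes only in rows, so rows that repeat a pose let the fingers close, or fill a call up. It gives the time, the measured TCP pose, the force, the opening and the grip force at its end, in the units of the state.
- robot.get_obs(): the state, without advancing time (a new reading comes with each control period).
- robot.snapshot(name): name is "scene" or "top"; returns (picture, depth): 420x560x3 uint8, red, green, blue; 420x560 float32, m along the optical axis (not along the pixel's ray), 0 where there is no reading.
- robot.camera_info(name): a dict with "mtx" (3x3 intrinsics, pixels), "pose" (4x4, takes a point from camera to world coordinates). Camera axes: x right, y up, looking along -z (the intrinsics and any distortion apply to the point x, -y, -z); pixel columns grow to the right and rows downward; lengths in m; the calibration is good to about 2 mm. A picture is of the moment at which its call begins. camera_info takes no time and is no camera call.
- robot.close_job(): hands the job in; it is judged then, once.
The state is a dict: "t": time; "joints": joint angles; "joint_vel": joint speeds; "tau": joint torques, N m; "ee_pos": TCP position; "tcp_rot": TCP orientation; "force": force on the tool from outside, world axes, zero at the start; "ft_torque": the same for the moment, N m; "width": opening from 0.0 (shut) to 1.0 (fully open); "gripper_force": force on a finger pad.
Only numpy, scipy, OpenCV 4.12 (cv2) and the standard library are available. Lean on these libraries where they do the work, as an engineer would, in place of code of your own. Each camera call takes 0.05 s, during which the arm holds its last target. There are 200 camera calls.

## Working session

There is one attempt and no reset: what is moved stays moved. The work goes in short steps, Python scripts to look and compute and a tool call to move; the robot and the scene stay as the last step left them, time stands still between calls to the robot, and variables do not carry over. Pictures are saved under pics/ and viewed, at most 14 in all, crops included, and the job is handed in when it is done.

Besides the shell and the picture viewer there is one more tool, called after "Request:" as name(argument=value, ...), one argument or row to a line, values as JSON. send_rows: Moves the arm, as the interface text tells. Its arguments: {"type":"object","properties":{"deltas":{"type":"array","items":{"type":"array"}},"newtons":{"type":"number"}},"required":["deltas"]}

```bash
mkdir -p pics; ls; cat > h.py <<'E'
import numpy as np, cv2
from rig import robot
def cam(n):
    c=robot.camera_info(n); return np.array(c["mtx"]),np.array(c["pose"]),c
def px2w(n,u,v,d):
    K,P,_=cam(n); p=np.array([(u-K[0,2])/K[0,0]*d,-(v-K[1,2])/K[1,1]*d,-d,1]); return (P@p)[:3]
def cloud(n,d):
    K,P,_=cam(n); v,u=np.mgrid[:d.shape[0],:d.shape[1]]
    p=np.stack([(u-K[0,2])/K[0,0]*d,-(v-K[1,2])/K[1,1]*d,-d,np.ones_like(d)],-1)
    w=(p@P.T)[...,:3]; w[d==0]=np.nan; return w
def ray_z(n,u,v,z):
    a=px2w(n,u,v,0.0); b=px2w(n,u,v,1.0); return a+(b-a)*(z-a[2])/(b[2]-a[2])
def w2px(n,p):
    K,P,_=cam(n); q=np.linalg.inv(P)@np.append(p,1); return K[0,0]*q[0]/-q[2]+K[0,2], K[1,1]*-q[1]/-q[2]+K[1,2]
def snap(n,f):
    i,d=robot.snapshot(n); cv2.imwrite(f"pics/{f}.png",i[...,::-1]); np.savez(f"/tmp/{f}.npz",i=i,d=d); return i,d
E
python3 - <<'E'
from h import *
for n in("scene","top"):
    snap(n,n+"0"); K,P,c=cam(n); print(n,K.round(1).tolist(),P.round(3).tolist(),[k for k in c])
o=robot.get_obs(); print(o["ee_pos"],o["tcp_rot"],o["force"],robot.tips_ahead)
E
```

```text
pics
scene [[540.6, 0.0, 277.1], [0.0, 540.6, 213.6], [0.0, 0.0, 1.0]] [[-0.535, -0.515, 0.67, 1.471], [0.845, -0.336, 0.417, 0.584], [0.01, 0.789, 0.615, 0.984], [0.0, 0.0, 0.0, 1.0]] ['mtx', 'pose']
top [[383.6, 0.0, 274.0], [0.0, 383.6, 207.2], [0.0, 0.0, 1.0]] [[0.016, 0.997, -0.074, 0.456], [-1.0, 0.015, -0.016, 0.007], [-0.014, 0.074, 0.997, 1.16], [0.0, 0.0, 0.0, 1.0]] ['mtx', 'pose']
[ 0.28324756 -0.55638885  0.24724665] [[ 8.91218273e-01  4.53574111e-01 -7.17880459e-04]
 [ 4.53574625e-01 -8.91216279e-01  1.89817987e-03]
 [ 2.21178498e-04 -2.01730495e-03 -9.99997941e-01]] [0.09655157 0.05701836 0.95112744] 0.017
```

View pics/scene0.png

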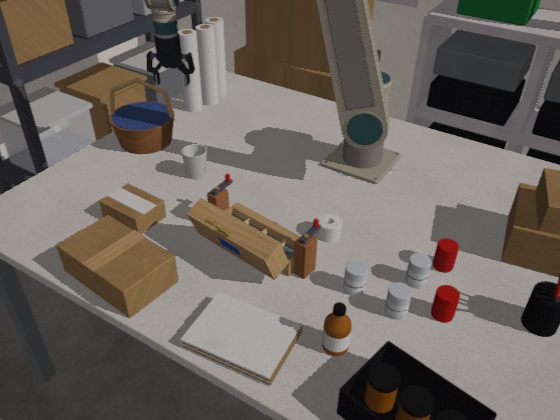

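View pics/top0.png

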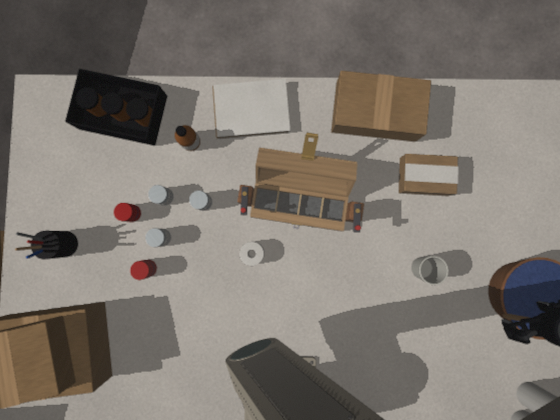

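The top view shows three silver/white tins at (160,194), (199,201) and (155,237). The lookalikes are red tins at (127,212) and (142,270), and amber jars in the black tray at (88..135,105). I choose the silver ones. The case is at about (303,190) with its lid open and its front toward the robot. I'll check this in a close crop and measure.

```bash
python3 - <<'E'
from h import *
T=np.load("/tmp/top0.npz"); S=np.load("/tmp/scene0.npz")
a=cv2.resize(T["i"][120:290,100:380],None,fx=2.8,fy=2.8,interpolation=3)[:,:784]
cv2.imwrite("pics/cropT.png",a[...,::-1])
b=cv2.resize(S["i"][170:340,170:470],None,fx=2.6,fy=2.6,interpolation=3); cv2.imwrite("pics/cropS.png",b[...,::-1])
for n,Z in(("top",T),("scene",S)):
    W=cloud(n,Z["d"]); z=W[...,2]
    if n=="top": C=W
    m=((z>.066)&(z<.083)&(W[...,1]>.15)&(W[...,1]<.6)&(W[...,0]>.2)&(W[...,0]<.62)).astype(np.uint8)
    k,l,s,c=cv2.connectedComponentsWithStats(m)
    for i in range(1,k):
        if s[i,4]>40:
            w=W[l==i]; q,r=cv2.minEnclosingCircle(w[:,:2].astype(np.float32)); print(n,c[i].round(),s[i,4],np.median(w,0).round(4),np.round(q,4),round(r,4),Z["i"][l==i].mean(0).round())
# bystanders/case heights
for nm,(u,v) in dict(bottle=(183,130),labels=(244,254),box=(429,174),mug=(433,270)).items(): print(nm,C[v,u].round(3))
E
```

```text
top [157. 194.] 282 [0.569  0.3599 0.0738] [0.569  0.3607] 0.0271 [154. 158. 158.]
top [198. 200.] 283 [0.5538 0.2414 0.0739] [0.5543 0.2422] 0.0269 [156. 160. 159.]
top [122. 212.] 289 [0.5161 0.4559 0.0737] [0.5164 0.4576] 0.0275 [138.  49.  47.]
top [154. 238.] 288 [0.445  0.3626 0.0739] [0.4456 0.3634] 0.0276 [157. 161. 160.]
top [139. 270.] 292 [0.3526 0.402  0.0737] [0.3519 0.4034] 0.0273 [140.  55.  53.]
top [ 93. 315.] 62 [0.2269 0.525  0.0737] [0.2248 0.5315] 0.0267 [53. 45. 35.]
scene [522. 244.] 174 [0.2434 0.5616 0.0749] [0.225  0.5608] 0.0425 [74. 58. 37.]
scene [448. 246.] 282 [0.3565 0.4046 0.0749] [0.351  0.4055] 0.0308 [131.  22.  20.]
scene [420. 261.] 303 [0.4487 0.3654 0.0746] [0.4467 0.3636] 0.0296 [141. 145. 148.]
scene [357. 268.] 313 [0.5577 0.2439 0.0749] [0.5529 0.243 ] 0.03 [145. 148. 151.]
scene [400. 291.] 361 [0.5733 0.3624 0.0746] [0.5685 0.3619] 0.0291 [142. 145. 148.]
scene [448. 294.] 365 [0.5203 0.4592 0.0747] [0.5156 0.4595] 0.0291 [133.  25.  23.]
bottle [0.74  0.276 0.132]
labels [0.402 0.109 0.046]
box [ 0.64  -0.419  0.062]
mug [ 0.363 -0.445  0.016]
```

View pics/cropT.png

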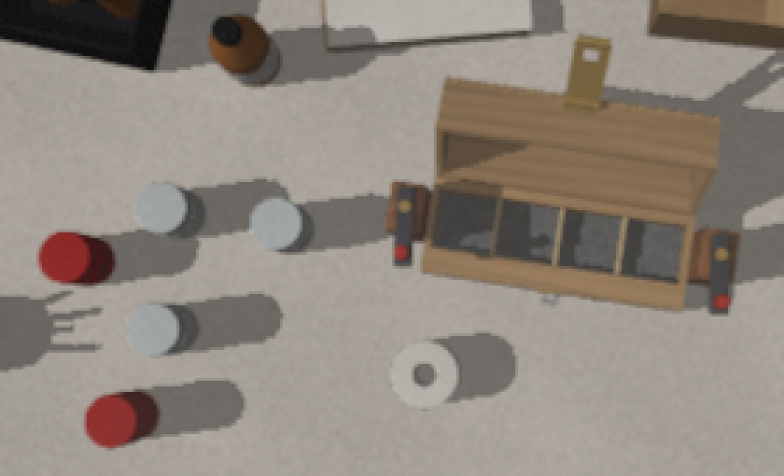

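View pics/cropS.png

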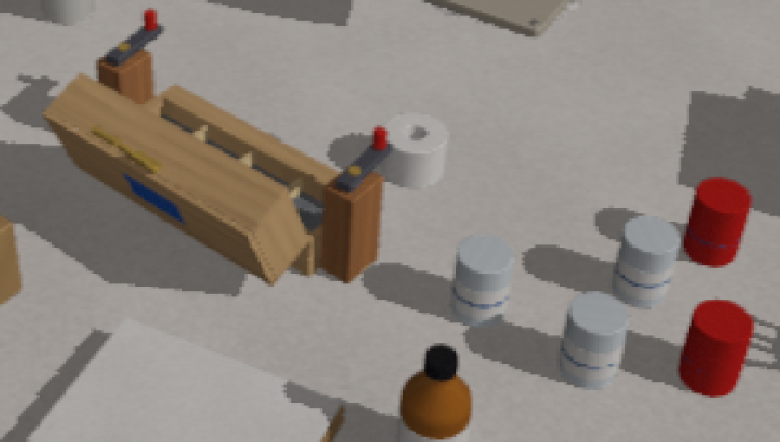

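The crops confirm three upright silver tins with white bands and empty cells. The staple is on the robot side of the case, and the lid is open and leaning back with the hasp folded out behind it. The bystanders are clear of the path. Next is the case pose and lid angle.

```bash
python3 - <<'E'
from h import *
from scipy.optimize import minimize
from scipy.ndimage import distance_transform_edt
T=np.load("/tmp/top0.npz");S=np.load("/tmp/scene0.npz")
W=cloud("top",T["d"]);V=cloud("scene",S["d"])
roi=(W[...,0]>.4)&(W[...,0]<.62)&(abs(W[...,1]+.05)<.22)
z=W[...,2]
m=roi&(z>.046)&(z<.055)&(W[...,0]<.55)
k,l,s,c=cv2.connectedComponentsWithStats(m.astype(np.uint8)); i=1+s[1:,4].argmax()
w=W[l==i]; r=cv2.minAreaRect((w[:,:2]*1000).astype(np.float32)); print("front wall",r,np.median(w[:,2]))
for n,X in(("top",W),("scene",V)):
    m=(X[...,2]>.108)&(X[...,2]<.125)&(X[...,0]>.42)&(X[...,0]<.62)
    for lo,hi in((.06,.18),(-.3,-.17)):
        q=X[m&(X[...,1]>lo)&(X[...,1]<hi)]; q=q[:,:2]*1000
        print(n,"bar",len(q),cv2.minAreaRect(q.astype(np.float32)))
I=T["i"].astype(int); red=(I[...,0]>130)&(I[...,1]<60)
for lo,hi in((.06,.2),(-.3,-.17)):
    q=W[red&(W[...,1]>lo)&(W[...,1]<hi)&(z>.1)]; print("knob",len(q),np.median(q,0).round(4))
for v,u in((188,264),(197,300)): pass
# lid profile in slice away from hasp
for y0 in(-.12,0.02):
  for n,X in(("top",W),("scene",V)):
    q=X[(abs(X[...,1]-y0)<.006)&(X[...,0]>.5)&(X[...,0]<.8)&(X[...,2]>.02)]
    q=q[q[:,0].argsort()]; print(n,y0,(q[::max(1,len(q)//14)][:,[0,2]]*1000).round().astype(int).tolist())
E
```

```text
front wall ((512.1634521484375, -45.052154541015625), (278.1979675292969, 73.09378051757812), 89.68240356445312) 0.05030881770337425
top bar 244 ((552.4757080078125, 108.04509735107422), (33.998023986816406, 81.6241455078125), 83.16683197021484)
top bar 274 ((538.1320190429688, -201.0914306640625), (37.84231185913086, 138.43661499023438), 88.68072509765625)
scene bar 254 ((554.12646484375, 108.4505615234375), (36.73712921142578, 82.10269927978516), 84.01753234863281)
scene bar 201 ((512.2664794921875, -195.55087280273438), (36.38536834716797, 85.06439208984375), 78.44547271728516)
knob 10 [0.5239 0.1058 0.1401]
knob 14 [ 0.4822 -0.1985  0.1411]
top -0.12 [[500, 50], [516, 32], [528, 25], [546, 29], [560, 29], [570, 50], [582, 52], [596, 50], [611, 47], [618, 41], [624, 41], [632, 136], [643, 134], [658, 126], [671, 118]]
scene -0.12 [[500, 50], [504, 36], [507, 51], [619, 142], [625, 140], [631, 139], [634, 136], [637, 133], [643, 131], [646, 130], [648, 128], [652, 75], [655, 86], [661, 98], [668, 124], [670, 124]]
top 0.02 [[501, 51], [518, 54], [538, 24], [557, 42], [576, 29], [592, 48], [609, 52], [624, 48], [637, 142], [646, 136], [657, 135], [672, 130], [687, 124], [781, 30]]
scene 0.02 [[501, 53], [516, 48], [526, 46], [534, 38], [634, 142], [647, 139], [657, 133], [663, 55], [669, 69], [674, 125], [680, 102], [687, 112], [770, 30], [783, 31], [795, 34]]
```

```bash
python3 - <<'E'
from h import *
f=lambda u,v,z:ray_z("top",u/2.8+100,v/2.8+120,z)
L=f(404,206,.123);R=f(721,253,.123)
print("piv",L,R,np.linalg.norm(L-R)); print("knobs",f(401,253,.141),f(722,301,.141),"staple",f(549,298,.037))
T=np.load("/tmp/top0.npz");S=np.load("/tmp/scene0.npz")
for n,Z in(("top",T),("scene",S)):
    X=cloud(n,Z["d"]); q=X[(X[...,0]>.44)&(X[...,0]<.56)&(abs(X[...,1]+.05)<.12)&(X[...,2]>.046)&(X[...,2]<.056)]
    b=np.floor(q[:,1]/.01); e=np.array([(y*.01+.005,q[b==y,0].min(),q[b==y,0].max()) for y in np.unique(b)])
    for _ in range(3):
        p=np.polyfit(e[:,0],e[:,1],1); r=abs(e[:,1]-np.polyval(p,e[:,0])); e=e[r<=max(.002,np.percentile(r,90))]
    c=(L+R)/2; psi=-np.arctan(p[0]); print(n,"front edge",p,"yaw",psi,"x at mid",np.polyval(p,c[1]),len(e))
psi=np.arctan2(-(L-R)[0],(L-R)[1]); c=((L+R)/2)[:2]; print("yaw piv",psi,"centre",c)
ex=np.array([np.cos(psi),np.sin(psi)]);ey=np.array([-ex[1],ex[0]])
print("front mid from centre",c-.057*ex)
for i in range(4): print(i,(c+(i-1.5)*.066*ey).round(4))
for n,p in(("L",L),("R",R)): print(n,w2px("scene",p))
E
```

```text
piv [0.56867263 0.10492182 0.123     ] [ 0.52761071 -0.20224787  0.123     ] 0.30990208085483806
knobs [0.52169915 0.10509671 0.141     ] [ 0.48092967 -0.19956291  0.141     ] staple [ 0.48370226 -0.04065659  0.037     ]
top front edge [0.13866923 0.49731439] yaw -0.13779051911371554 x at mid 0.4905663278253369 23
scene front edge [0.14375823 0.49528689] yaw -0.1427800118542919 x at mid 0.4882911772470712 17
yaw piv -0.13289043096991626 centre [ 0.54814167 -0.04866303]
front mid from centre [ 0.49164424 -0.04111055]
0 [ 0.535  -0.1468]
1 [ 0.5438 -0.0814]
2 [ 0.5525 -0.016 ]
3 [0.5613 0.0495]
L (np.float64(305.46087018949834), np.float64(235.29745006795892))
R (np.float64(216.2784630552617), np.float64(187.91085441553787))
```

```bash
cat >> h.py <<'E'
C0=np.array([.547,-.0487,0.]); PSI=-.137
RC=np.array([[np.cos(PSI),-np.sin(PSI),0],[np.sin(PSI),np.cos(PSI),0],[0,0,1]])
def toc(p): return RC.T@(np.asarray(p)-C0)
def delta(target):
    """tool-frame cm shift (at current orientation) and turn that aligns tool x with case y, to a case-frame target"""
    o=robot.get_obs(); R=np.array(o["tcp_rot"]); d=R.T@(C0+RC@np.array(target)-o["ee_pos"])*100
    phi=np.arctan2(R[1,0],R[0,0]); return d.round(2),round(float(phi-(PSI+np.pi/2)),4)
def st():
    o=robot.get_obs(); print("t",round(o["t"],2),"case xyz mm",(toc(o["ee_pos"])*1000).round(1),"w",round(o["width"],3),"F",np.round(o["force"],1),"gf",np.round(o["gripper_force"],1),"j",np.round(o["joints"],2))
def tins(n="top"):
    i,d=robot.snapshot(n); W=cloud(n,d); z=W[...,2]
    m=((z>.062)&(z<.108)&(W[...,1]>-.3)&(W[...,1]<.6)&(W[...,0]>.2)&(W[...,0]<.65)).astype(np.uint8)
    k,l,s,c=cv2.connectedComponentsWithStats(m)
    for j in range(1,k):
        if 120<s[j,4]<500:
            w=W[l==j]; q,r=cv2.minEnclosingCircle(w[:,:2].astype(np.float32)); print(c[j].round(),"case mm",(toc([q[0],q[1],np.median(w[:,2])])*1000).round(1),"r",round(r*1000,1),i[l==j].mean(0).round())
    return i,d
E
python3 - <<'E'
from h import *
st()
tins()
print(delta(toc([.554,.2425,.25])))
E
```

```text
t 0.1 case xyz mm [-191.9 -539.   247.2] w 1.002 F [0.1 0.1 1. ] gf 0.0 j [-1.2   0.28 -0.03  1.27  0.    1.47]
[157. 194.] case mm [-34.8 408.6  73.7] r 27.5 [152. 155. 155.]
[198. 200.] case mm [-32.4 289.4  73.8] r 27.4 [155. 159. 158.]
[123. 212.] case mm [-98.3 497.   73.7] r 27.9 [136.  48.  46.]
[154. 238.] case mm [-157.5  394.9   73.7] r 27.4 [155. 159. 158.]
[139. 270.] case mm [-254.6  421.6   73.6] r 27.2 [137.  54.  52.]
[ 88. 314.] case mm [-405.5  558.1   86.3] r 44.5 [54. 45. 35.]
(array([ 60.37, -58.92,  -0.14]), -0.963)
```

Request:
send_rows(
  deltas=[
    [[30.2, -29.5, 0], -0.963, 8.5],
    [[30.2, -29.5, 0], -0.963, 8.5],
    [[30.2, -29.5, 0], -0.963, 8.5],
    [[30.2, -29.5, 0], -0.963, 8.5],
    [[30.2, -29.5, 0], -0.963, 8.5],
    [[30.2, -29.5, 0], -0.963, 8.5],
    [[30.2, -29.5, 0], -0.963, 8.5],
    [[30.2, -29.5, 0], -0.963, 8.5],
    [[30.2, -29.5, 0], -0.963, 8.5],
    [[30.2, -29.5, 0], -0.963, 8.5],
  ],
)

```text
t: 0.98
ee_pos: [0.417, -0.1603, 0.2482]
tcp_rot: [[0.137, 0.991, 0.0], [0.991, -0.137, -0.0], [-0.0, 0.0, -1.0]]
force: [1.6, -0.8, -0.9]
width: 0.997
gripper_force: 0.0
```

Request:
send_rows(
  deltas=[
    [[40, 7.5, 0], 0, 8.5],
    [[40, 7.5, 0], 0, 8.5],
    [[40, 7.5, 0], 0, 8.5],
    [[40, 7.5, 0], 0, 8.5],
    [[40, 7.5, 0], 0, 8.5],
    [[40, 7.5, 0], 0, 8.5],
    [[40, 7.5, 0], 0, 8.5],
    [[40, 7.5, 0], 0, 8.5],
    [[40, 7.5, 0], 0, 8.5],
    [[40, 7.5, 0], 0, 8.5],
  ],
)

```text
t: 1.82
ee_pos: [0.5463, 0.2268, 0.248]
tcp_rot: [[0.135, 0.991, 0.0], [0.991, -0.135, 0.001], [0.001, 0.0, -1.0]]
force: [-0.1, 0.2, 0.3]
width: 0.993
gripper_force: 0.0
```

```bash
python3 - <<'E'
from h import *
st()
print(delta([-.0324,.2894,.10]))
E
```

```text
t 1.82 case xyz mm [-38.3 272.8 248. ] w 0.993 F [-0.1  0.2  0.3] gf 0.0 j [ 0.28  0.22 -0.1   1.25  0.    1.99]
(array([ 1.65,  0.59, 14.8 ]), 0.0018)
```

Request:
send_rows(
  deltas=[
    [[1.7, 0.6, 3], 0, 8.5],
    [[1.7, 0.6, 6], 0, 8.5],
    [[1.7, 0.6, 9], 0, 8.5],
    [[1.7, 0.6, 12], 0, 8.5],
    [[1.7, 0.6, 14], 0, 8.5],
    [[1.7, 0.6, 16], 0, 8.5],
    [[1.7, 0.6, 17.5], 0, 8.5],
    [[1.7, 0.6, 19], 0, 8.5],
    [[1.7, 0.6, 19.8], 0, 8.5],
    [[1.7, 0.6, 19.8], 0, 8.5],
  ],
)

```text
t: 2.65
ee_pos: [0.5522, 0.239, 0.0479]
tcp_rot: [[0.137, 0.991, -0.005], [0.991, -0.137, -0.001], [-0.002, -0.004, -1.0]]
force: [-0.2, 0.4, -0.1]
width: 0.994
gripper_force: 0.0
```

Request:
send_rows(
  deltas=[
    [[0, 0, 0], 0, 4.5],
    [[0, 0, 0], 0, 4.5],
    [[0, 0, 0], 0, 4.5],
    [[0, 0, 0], 0, 4.5],
    [[0, 0, 0], 0, 4.5],
    [[0, 0, 0], 0, 4.5],
    [[0, 0, 0], 0, 4.5],
    [[0, 0, 0], 0, 4.5],
    [[0, 0, 0], 0, 4.5],
    [[0, 0, 0], 0, 4.5],
  ],
  newtons=50,
)

```text
t: 3.48
ee_pos: [0.5556, 0.2401, 0.0519]
tcp_rot: [[0.137, 0.991, 0.003], [0.991, -0.137, 0.001], [0.001, 0.003, -1.0]]
force: [-0.1, 0.1, 5.9]
width: 0.621
gripper_force: 53.0
```

```bash
python3 - <<'E'
from h import *
st()
E
```

```text
t 3.48 case xyz mm [-30.9 287.3  51.9] w 0.621 F [-0.1  0.1  5.9] gf 53.0 j [ 0.3   0.41 -0.29  0.87  0.    2.01]
```

Request:
send_rows(
  deltas=[
    [[0, 0, -1], 0, 4.5],
    [[0, 0, -3], 0, 4.5],
    [[0, 0, -6], 0, 4.5],
    [[0, 0, -9], 0, 4.5],
    [[0, 0, -12], 0, 4.5],
    [[0, 0, -15], 0, 4.5],
    [[0, 0, -18], 0, 4.5],
    [[0, 0, -18], 0, 4.5],
    [[0, 0, -18], 0, 4.5],
    [[0, 0, -18], 0, 4.5],
  ],
)

```text
t: 4.32
ee_pos: [0.5532, 0.2394, 0.2294]
tcp_rot: [[0.137, 0.991, -0.002], [0.991, -0.137, -0.001], [-0.001, -0.002, -1.0]]
force: [0.3, -0.6, -1.8]
width: 0.62
gripper_force: 53.0
```

Request:
send_rows(
  deltas=[
    [[-3, 0.5, 0], 0, 4.5],
    [[-6, 1, 0], 0, 4.5],
    [[-10, 1.5, 0], 0, 4.5],
    [[-14, 2, 0], 0, 4.5],
    [[-18, 2.5, 0], 0, 4.5],
    [[-22, 3, 0], 0, 4.5],
    [[-26, 3.1, 0], 0, 4.5],
    [[-29, 3.1, 0], 0, 4.5],
    [[-31, 3.1, 0], 0, 4.5],
    [[-32.2, 3.1, 0], 0, 4.5],
  ],
)

```text
t: 5.15
ee_pos: [0.5387, -0.0855, 0.2277]
tcp_rot: [[0.139, 0.99, -0.005], [0.99, -0.139, 0.001], [0.0, -0.005, -1.0]]
force: [0.7, 0.4, -2.4]
width: 0.624
gripper_force: 53.0
```

```bash
python3 - <<'E'
from h import *
st(); print(delta([0,-.035,.078]))
E
```

```text
t 5.15 case xyz mm [ -3.2 -37.6 227.7] w 0.624 F [ 0.7  0.4 -2.4] gf 53.0 j [-0.28  0.15 -0.23  1.2  -0.    1.44]
(array([ 0.26,  0.4 , 14.96]), -0.0028)
```

Request:
send_rows(
  deltas=[
    [[0, 0, 2], 0, 4.5],
    [[0, 0, 4], 0, 4.5],
    [[0, 0, 6], 0, 4.5],
    [[0, 0, 8], 0, 4.5],
    [[0, 0, 9.5], 0, 4.5],
    [[0, 0, 11], 0, 4.5],
    [[0, 0, 11], 0, 4.5],
    [[0, 0, 11], 0, 4.5],
    [[0, 0, 11], 0, 4.5],
    [[0, 0, 11], 0, 4.5],
  ],
)

```text
t: 5.98
ee_pos: [0.5418, -0.0835, 0.1212]
tcp_rot: [[0.136, 0.991, 0.002], [0.991, -0.136, -0.0], [-0.0, 0.002, -1.0]]
force: [0.2, -0.6, -1.1]
width: 0.618
gripper_force: 53.0
```

```bash
python3 - <<'E'
from h import *
st(); print(delta([0,-.035,.078]))
i,d=snap("scene","s1"); j,e=snap("top","t1")
a=cv2.resize(i[170:300,180:340],(400,325)); b=cv2.resize(j[120:250,220:380],(400,325))
cv2.imwrite("pics/c1.png",np.hstack([a,b])[...,::-1])
E
```

```text
t 5.98 case xyz mm [ -0.4 -35.2 121.2] w 0.618 F [ 0.2 -0.6 -1.1] gf 53.0 j [-0.27  0.24 -0.36  0.97  0.    1.44]
(array([0.02, 0.04, 4.32]), 0.0004)
```

View pics/c1.png

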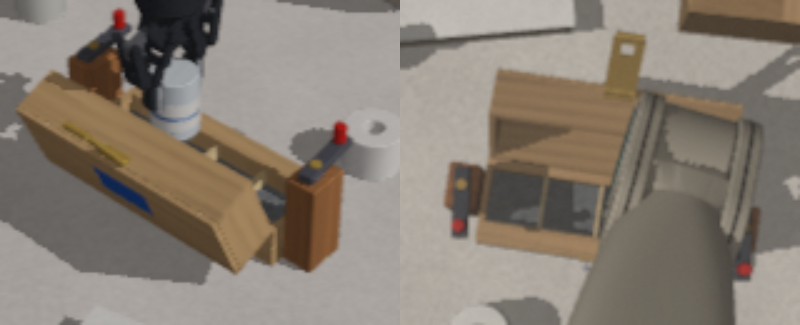

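The left half shows the tin held upright at (178,100), hanging over cell 1. I'll lower it, release and rise.

Request:
send_rows(
  deltas=[
    [[0, 0, 1], 0, 4.5],
    [[0, 0, 2], 0, 4.5],
    [[0, 0, 2.8], 0, 4.5],
    [[0, 0, 3.4], 0, 4.5],
    [[0, 0, 3.8], 0, 4.5],
    [[0, 0, 4.1], 0, 4.5],
    [[0, 0, 4.3], 0, 4.5],
    [[0, 0, 4.3], 0, 4.5],
    [[0, 0, 4.3], 0, 4.5],
    [[0, 0, 4.3], 0, 4.5],
  ],
)

```text
t: 6.92
ee_pos: [0.5414, -0.0836, 0.0776]
tcp_rot: [[0.137, 0.991, 0.001], [0.991, -0.137, -0.0], [-0.0, 0.001, -1.0]]
force: [0.9, 0.9, -2.1]
width: 0.622
gripper_force: 40.6
```

Request:
send_rows(
  deltas=[
    [[0, 0, 0], 0, 6.8],
    [[0, 0, 0], 0, 6.8],
    [[0, 0, 0], 0, 6.8],
    [[0, 0, 0], 0, 6.8],
    [[0, 0, 0], 0, 6.8],
    [[0, 0, -2], 0, 6.8],
    [[0, 0, -5], 0, 6.8],
    [[0, 0, -9], 0, 6.8],
    [[0, 0, -13], 0, 8.5],
    [[0, 0, -15], 0, 8.5],
  ],
)

```text
t: 7.75
ee_pos: [0.5432, -0.0841, 0.2327]
tcp_rot: [[0.137, 0.991, 0.007], [0.991, -0.137, -0.002], [-0.001, 0.007, -1.0]]
force: [0.7, -1.0, 1.2]
width: 0.992
gripper_force: 0.0
```

Request:
send_rows(
  deltas=[
    [[4, 0, 0], 0, 8.5],
    [[8, 0, 0], 0, 8.5],
    [[12, 0, 0], 0, 8.5],
    [[16, 0, 0], 0, 8.5],
    [[20, 0, 0], 0, 8.5],
    [[23, 0, 0], 0, 8.5],
    [[25, 0, 0], 0, 8.5],
    [[26, 0, 0], 0, 8.5],
    [[26, 0, 0], 0, 8.5],
    [[26, 0, 0], 0, 8.5],
  ],
)

```text
t: 8.58
ee_pos: [0.5763, 0.1737, 0.2271]
tcp_rot: [[0.136, 0.991, -0.001], [0.991, -0.136, -0.001], [-0.001, -0.0, -1.0]]
force: [0.7, -1.2, 0.3]
width: 0.996
gripper_force: 0.0
```

```bash
python3 - <<'E'
from h import *
st(); i,d=tins(); tins("scene")
print(delta([-.0348,.4086,.05]))
E
```

```text
t 8.58 case xyz mm [ -1.3 224.3 227.1] w 0.996 F [ 0.7 -1.2  0.3] gf 0.0 j [ 0.19  0.25 -0.11  1.21 -0.    1.89]
[311. 206.] case mm [ -1.2 -32.5  99.3] r 27.0 [142. 144. 144.]
[123. 212.] case mm [-98.2 497.7  73.5] r 28.2 [142.  50.  48.]
[ 89. 314.] case mm [-406.4  557.1   85.8] r 44.8 [56. 47. 37.]
[220. 200.] case mm [   0.6 -151.    90.5] r 30.2 [115.  78.  50.]
[251. 216.] case mm [ -0.7 -31.9  98.4] r 29.3 [124. 126. 127.]
[523. 241.] case mm [-403.6  558.1   85.8] r 43.6 [79. 61. 40.]
[305. 251.] case mm [ -0.4 157.3  86. ] r 30.4 [102.  70.  44.]
[448. 247.] case mm [-254.7  420.4   74.6] r 30.1 [134.  24.  21.]
[420. 262.] case mm [-158.8  394.7   74.7] r 30.4 [144. 148. 151.]
[400. 292.] case mm [-35.3 409.2  74.4] r 29.0 [146. 150. 153.]
[448. 295.] case mm [-98.9 497.8  74.4] r 28.8 [136.  26.  24.]
(array([18.53, -3.38, 17.71]), -0.0014)
```

Request:
send_rows(
  deltas=[
    [[4, -0.8, 0], 0, 8.5],
    [[8, -1.6, 0], 0, 8.5],
    [[12, -2.4, 0], 0, 8.5],
    [[15, -3, 0], 0, 8.5],
    [[17, -3.4, 0], 0, 8.5],
    [[18.5, -3.4, 0], 0, 8.5],
    [[18.5, -3.4, 0], 0, 8.5],
    [[18.5, -3.4, 3], 0, 8.5],
    [[18.5, -3.4, 6], 0, 8.5],
    [[18.5, -3.4, 9], 0, 8.5],
  ],
)

```text
t: 9.52
ee_pos: [0.5694, 0.3602, 0.1374]
tcp_rot: [[0.139, 0.99, 0.002], [0.99, -0.139, 0.0], [0.0, 0.002, -1.0]]
force: [-0.5, 0.3, 0.1]
width: 0.999
gripper_force: 0.0
```

Request:
send_rows(
  deltas=[
    [[0, 0, 2], 0, 8.5],
    [[0, 0, 4], 0, 8.5],
    [[0, 0, 6], 0, 8.5],
    [[0, 0, 7.5], 0, 8.5],
    [[0, 0, 8.5], 0, 8.5],
    [[0, 0, 8.8], 0, 8.5],
    [[0, 0, 8.8], 0, 4.5],
    [[0, 0, 8.8], 0, 4.5],
    [[0, 0, 8.8], 0, 4.5],
    [[0, 0, 8.8], 0, 4.5],
  ],
)

```text
t: 10.35
ee_pos: [0.5694, 0.3625, 0.0511]
tcp_rot: [[0.137, 0.991, 0.003], [0.991, -0.137, 0.001], [0.002, 0.003, -1.0]]
force: [0.4, -0.3, 3.3]
width: 0.621
gripper_force: 53.1
```

Request:
send_rows(
  deltas=[
    [[0, 0, 0], 0, 4.5],
    [[0, 0, 0], 0, 4.5],
    [[0, 0, 0], 0, 4.5],
    [[0, 0, 0], 0, 4.5],
    [[0, 0, 0], 0, 4.5],
    [[0, 0, 0], 0, 4.5],
    [[0, 0, 0], 0, 4.5],
    [[0, 0, 0], 0, 4.5],
    [[0, 0, 0], 0, 4.5],
    [[0, 0, 0], 0, 4.5],
  ],
)

```text
t: 11.18
ee_pos: [0.5694, 0.3625, 0.0511]
tcp_rot: [[0.137, 0.991, 0.003], [0.991, -0.137, 0.001], [0.001, 0.003, -1.0]]
force: [0.5, -0.7, 5.6]
width: 0.622
gripper_force: 53.1
```

```bash
python3 - <<'E'
from h import *
st()
E
```

```text
t 11.18 case xyz mm [-33.9 410.4  51.1] w 0.622 F [ 0.5 -0.7  5.6] gf 53.1 j [ 0.47  0.51 -0.13  0.93 -0.    2.18]
```

Request:
send_rows(
  deltas=[
    [[0, 0, -1], 0, 4.5],
    [[0, 0, -3], 0, 4.5],
    [[0, 0, -6], 0, 4.5],
    [[0, 0, -9], 0, 4.5],
    [[0, 0, -12], 0, 4.5],
    [[0, 0, -15], 0, 4.5],
    [[0, 0, -17], 0, 4.5],
    [[0, 0, -18], 0, 4.5],
    [[-2, 0, -18], 0, 4.5],
    [[-5, 0, -18], 0, 4.5],
  ],
)

```text
t: 12.02
ee_pos: [0.5612, 0.3141, 0.2294]
tcp_rot: [[0.133, 0.991, 0.001], [0.991, -0.133, 0.002], [0.002, 0.001, -1.0]]
force: [0.5, -0.5, -2.3]
width: 0.625
gripper_force: 53.0
```

Request:
send_rows(
  deltas=[
    [[-4, 0.5, 0], 0, 4.5],
    [[-8, 1, 0], 0, 4.5],
    [[-12, 1.5, 0], 0, 4.5],
    [[-16, 2, 0], 0, 4.5],
    [[-20, 2.5, 0], 0, 4.5],
    [[-24, 3, 0], 0, 4.5],
    [[-28, 3.4, 0], 0, 4.5],
    [[-31, 3.4, 0], 0, 4.5],
    [[-32.6, 3.4, 0], 0, 4.5],
    [[-32.6, 3.4, 0], 0, 4.5],
  ],
)

```text
t: 12.85
ee_pos: [0.5487, -0.0182, 0.2278]
tcp_rot: [[0.141, 0.99, -0.004], [0.99, -0.141, -0.001], [-0.001, -0.003, -1.0]]
force: [0.1, -0.1, -2.6]
width: 0.622
gripper_force: 53.1
```

Request:
send_rows(
  deltas=[
    [[0, 0, 2], 0, 4.5],
    [[0, 0, 4], 0, 4.5],
    [[0, 0, 6], 0, 4.5],
    [[0, 0, 8], 0, 4.5],
    [[0, 0, 9.5], 0, 4.5],
    [[0, 0, 11], 0, 4.5],
    [[0, 0, 11], 0, 4.5],
    [[0, 0, 11], 0, 4.5],
    [[0, 0, 11], 0, 4.5],
    [[0, 0, 11], 0, 4.5],
  ],
)

```text
t: 13.68
ee_pos: [0.5513, -0.0149, 0.1204]
tcp_rot: [[0.136, 0.991, 0.002], [0.991, -0.136, -0.0], [0.0, 0.002, -1.0]]
force: [0.8, 0.0, -1.9]
width: 0.622
gripper_force: 53.2
```

```bash
python3 - <<'E'
from h import *
st(); print(delta([0,.0345,.078])); i,d=snap("scene","s2")
W=cloud("scene",d); c=np.linalg.norm(W[...,:2]-(C0+RC@np.array([0,.033,0]))[:2],axis=-1)<.035
q=W[c&(W[...,2]>.06)]; q=q@np.eye(3); I=i[c&(W[...,2]>.06)].astype(int)
w=q[(I.max(1)-I.min(1)<25)&(I.mean(1)>100)]; print("tin z range",np.percentile(w[:,2],[2,98]),len(w))
E
```

```text
t 13.68 case xyz mm [ -0.3  34.  120.4] w 0.622 F [ 0.8  0.  -1.9] gf 53.2 j [-0.14  0.25 -0.35  0.97  0.    1.56]
(array([0.05, 0.02, 4.24]), 0.0004)
tin z range [0.08086096 0.55928639] 1245
```

Request:
send_rows(
  deltas=[
    [[0, 0, 1], 0, 4.5],
    [[0, 0, 2], 0, 4.5],
    [[0, 0, 2.8], 0, 4.5],
    [[0, 0, 3.4], 0, 4.5],
    [[0, 0, 3.8], 0, 4.5],
    [[0, 0, 4.1], 0, 4.5],
    [[0, 0, 4.3], 0, 4.5],
    [[0, 0, 4.3], 0, 4.5],
    [[0, 0, 4.3], 0, 4.5],
    [[0, 0, 4.3], 0, 4.5],
  ],
)

```text
t: 14.57
ee_pos: [0.5508, -0.0152, 0.0765]
tcp_rot: [[0.137, 0.991, 0.001], [0.991, -0.137, -0.0], [0.0, 0.001, -1.0]]
force: [-0.6, 0.8, -2.6]
width: 0.618
gripper_force: 53.4
```

Request:
send_rows(
  deltas=[
    [[0, 0, 0], 0, 6.8],
    [[0, 0, 0], 0, 6.8],
    [[0, 0, 0], 0, 6.8],
    [[0, 0, 0], 0, 6.8],
    [[0, 0, 0], 0, 6.8],
    [[0, 0, -2], 0, 6.8],
    [[0, 0, -5], 0, 6.8],
    [[0, 0, -9], 0, 6.8],
    [[0, 0, -13], 0, 8.5],
    [[0, 0, -15], 0, 8.5],
  ],
)

```text
t: 15.4
ee_pos: [0.5527, -0.0155, 0.2317]
tcp_rot: [[0.137, 0.991, 0.007], [0.991, -0.137, -0.001], [-0.0, 0.007, -1.0]]
force: [0.3, 0.2, 1.1]
width: 0.992
gripper_force: 0.0
```

Request:
send_rows(
  deltas=[
    [[4, 0, 0], 0, 8.5],
    [[8, -1, 0], 0, 8.5],
    [[12, -2, 0], 0, 8.5],
    [[16, -3, 0], 0, 8.5],
    [[20, -4, 0], 0, 8.5],
    [[23, -5, 0], 0, 8.5],
    [[25, -6, 0], 0, 8.5],
    [[26, -7, 0], 0, 8.5],
    [[26, -8, 0], 0, 8.5],
    [[26, -8, 0], 0, 8.5],
  ],
)

```text
t: 16.23
ee_pos: [0.5044, 0.2531, 0.2261]
tcp_rot: [[0.135, 0.991, -0.002], [0.991, -0.135, -0.001], [-0.001, -0.002, -1.0]]
force: [-0.9, -0.8, -0.1]
width: 0.997
gripper_force: 0.0
```

```bash
python3 - <<'E'
from h import *
st(); tins(); tins("scene")
print(delta([-.158,.395,.05]))
E
```

```text
t 16.23 case xyz mm [-83.4 293.1 226.1] w 0.997 F [-0.9 -0.8 -0.1] gf 0.0 j [ 0.35  0.18 -0.19  1.2  -0.    2.06]
[288. 202.] case mm [-1.7 32.9 99.1] r 26.9 [109. 111. 110.]
[311. 206.] case mm [ -1.1 -32.7  98.8] r 27.0 [112. 113. 112.]
[220. 200.] case mm [   0.3 -151.    90.9] r 30.4 [103.  71.  46.]
[523. 241.] case mm [-403.7  559.2   84.9] r 43.3 [78. 60. 39.]
[305. 251.] case mm [ -0.  157.8  85.6] r 30.4 [101.  69.  44.]
[448. 247.] case mm [-254.8  421.2   74.4] r 30.7 [133.  24.  21.]
[420. 262.] case mm [-156.4  396.6   74.6] r 28.1 [143. 146. 149.]
[448. 295.] case mm [-98.8 495.8  74.6] r 30.0 [135.  26.  24.]
(array([10.25, -7.67, 17.63]), -0.0008)
```

Request:
send_rows(
  deltas=[
    [[3, -2, 0], 0, 8.5],
    [[6, -4, 0], 0, 8.5],
    [[8, -6, 0], 0, 8.5],
    [[10.1, -7.7, 0], 0, 8.5],
    [[10.1, -7.7, 0], 0, 8.5],
    [[10.1, -7.7, 2], 0, 8.5],
    [[10.1, -7.7, 4], 0, 8.5],
    [[10.1, -7.7, 6], 0, 8.5],
    [[10.1, -7.7, 8], 0, 8.5],
    [[10.1, -7.7, 9], 0, 8.5],
  ],
)

```text
t: 17.17
ee_pos: [0.444, 0.3614, 0.1339]
tcp_rot: [[0.139, 0.99, -0.003], [0.99, -0.139, -0.002], [-0.003, -0.002, -1.0]]
force: [0.4, 0.4, -0.4]
width: 0.998
gripper_force: 0.0
```

```bash
python3 - <<'E'
from h import *
st(); print(delta([-.1575,.395,.05]))
E
```

```text
t 17.17 case xyz mm [-158.   392.2  133.9] w 0.998 F [ 0.4  0.4 -0.4] gf 0.0 j [ 0.57  0.27 -0.29  1.02 -0.    2.28]
(array([0.31, 0.07, 8.38]), -0.0024)
```

Request:
send_rows(
  deltas=[
    [[0.1, 0, 2], 0, 8.5],
    [[0.1, 0, 4], 0, 8.5],
    [[0.1, 0, 6], 0, 8.5],
    [[0.1, 0, 7.5], 0, 8.5],
    [[0.1, 0, 8.4], 0, 8.5],
    [[0.1, 0, 8.7], 0, 8.5],
    [[0.1, 0, 8.7], 0, 4.5],
    [[0.1, 0, 8.7], 0, 4.5],
    [[0.1, 0, 8.7], 0, 4.5],
    [[0.1, 0, 8.7], 0, 4.5],
  ],
)

```text
t: 18.0
ee_pos: [0.4457, 0.3656, 0.0509]
tcp_rot: [[0.137, 0.991, 0.003], [0.991, -0.137, 0.002], [0.002, 0.003, -1.0]]
force: [-0.1, -0.2, 0.9]
width: 0.62
gripper_force: 52.7
```

Request:
send_rows(
  deltas=[
    [[0, 0, 0], 0, 4.5],
    [[0, 0, 0], 0, 4.5],
    [[0, 0, 0], 0, 4.5],
    [[0, 0, 0], 0, 4.5],
    [[0, 0, 0], 0, 4.5],
    [[0, 0, 0], 0, 4.5],
    [[0, 0, 0], 0, 4.5],
    [[0, 0, 0], 0, 4.5],
    [[0, 0, 0], 0, 4.5],
    [[0, 0, 0], 0, 4.5],
  ],
)

```text
t: 18.83
ee_pos: [0.4456, 0.3657, 0.0509]
tcp_rot: [[0.137, 0.991, 0.003], [0.991, -0.137, 0.001], [0.002, 0.003, -1.0]]
force: [-0.2, -1.2, 6.1]
width: 0.616
gripper_force: 52.6
```

```bash
python3 - <<'E'
from h import *
st(); print(delta([0,.099,.23]))
E
```

```text
t 18.83 case xyz mm [-157.   396.6   50.9] w 0.616 F [-0.2 -1.2  6.1] gf 52.6 j [ 0.58  0.36 -0.36  0.84 -0.    2.28]
(array([-29.73,  15.75, -17.93]), 0.0001)
```

Request:
send_rows(
  deltas=[
    [[0, 0, -1], 0, 4.5],
    [[0, 0, -3], 0, 4.5],
    [[0, 0, -6], 0, 4.5],
    [[0, 0, -9], 0, 4.5],
    [[0, 0, -12], 0, 4.5],
    [[0, 0, -15], 0, 4.5],
    [[0, 0, -17], 0, 4.5],
    [[0, 0, -18], 0, 4.5],
    [[0, 0, -18], 0, 4.5],
    [[0, 0, -18], 0, 4.5],
  ],
)

```text
t: 19.67
ee_pos: [0.4439, 0.3647, 0.2288]
tcp_rot: [[0.136, 0.991, -0.001], [0.991, -0.136, -0.0], [-0.0, -0.001, -1.0]]
force: [-0.3, -0.6, -2.1]
width: 0.626
gripper_force: 52.7
```

Request:
send_rows(
  deltas=[
    [[-3.5, 2, 0], 0, 4.5],
    [[-7, 4, 0], 0, 4.5],
    [[-10.5, 6, 0], 0, 4.5],
    [[-14, 8, 0], 0, 4.5],
    [[-17.5, 10, 0], 0, 4.5],
    [[-21, 12, 0], 0, 4.5],
    [[-24.5, 14, 0], 0, 4.5],
    [[-27.5, 15, 0], 0, 4.5],
    [[-29.6, 15.7, 0], 0, 4.5],
    [[-29.6, 15.7, 0], 0, 4.5],
  ],
)

```text
t: 20.5
ee_pos: [0.5587, 0.0462, 0.2263]
tcp_rot: [[0.142, 0.99, -0.005], [0.99, -0.142, -0.002], [-0.002, -0.004, -1.0]]
force: [-0.5, 1.2, -1.4]
width: 0.624
gripper_force: 52.9
```

Request:
send_rows(
  deltas=[
    [[0, 0, 2], 0, 4.5],
    [[0, 0, 4], 0, 4.5],
    [[0, 0, 6], 0, 4.5],
    [[0, 0, 8], 0, 4.5],
    [[0, 0, 9.5], 0, 4.5],
    [[0, 0, 10.5], 0, 4.5],
    [[0, 0, 10.5], 0, 4.5],
    [[0, 0, 10.5], 0, 4.5],
    [[0, 0, 10.5], 0, 4.5],
    [[0, 0, 10.5], 0, 4.5],
  ],
)

```text
t: 21.33
ee_pos: [0.5604, 0.0504, 0.1255]
tcp_rot: [[0.136, 0.991, 0.002], [0.991, -0.136, 0.0], [0.0, 0.002, -1.0]]
force: [0.3, -0.4, -1.7]
width: 0.62
gripper_force: 52.8
```

```bash
python3 - <<'E'
from h import *
st(); print(delta([0,.1,.0775])); snap("scene","s3")
i=np.load("/tmp/s3.npz")["i"]; cv2.imwrite("pics/c3.png",cv2.resize(i[150:300,180:360],(720,600))[...,::-1])
E
```

```text
t 21.33 case xyz mm [ -0.2 100.  125.5] w 0.62 F [ 0.3 -0.4 -1.7] gf 52.8 j [-0.03  0.26 -0.32  0.99  0.    1.68]
(array([0.  , 0.01, 4.8 ]), 0.0002)
```

View pics/c3.png

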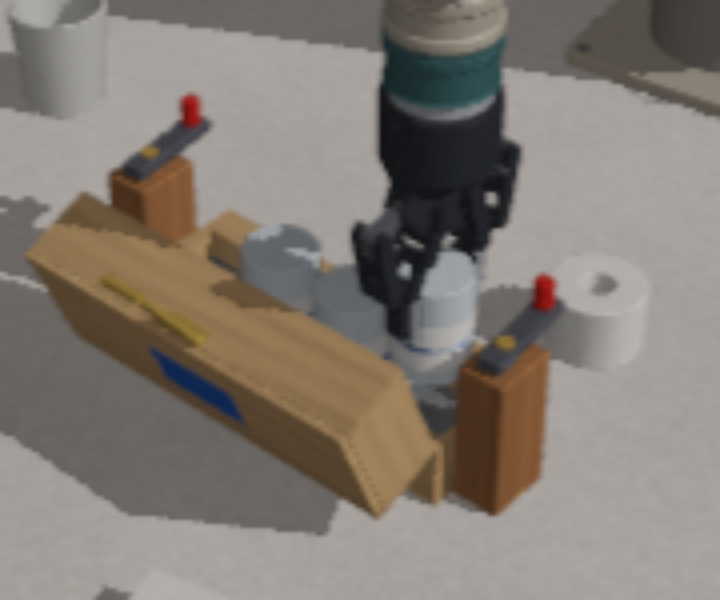

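The tin at (443,300) hangs upright over cell 3, and the other two stand in cells 1 and 2. I'll lower and release.

Request:
send_rows(
  deltas=[
    [[0, 0, 1.2], 0, 4.5],
    [[0, 0, 2.4], 0, 4.5],
    [[0, 0, 3.2], 0, 4.5],
    [[0, 0, 3.8], 0, 4.5],
    [[0, 0, 4.3], 0, 4.5],
    [[0, 0, 4.6], 0, 4.5],
    [[0, 0, 4.8], 0, 4.5],
    [[0, 0, 4.8], 0, 4.5],
    [[0, 0, 4.8], 0, 4.5],
    [[0, 0, 4.8], 0, 4.5],
  ],
)

```text
t: 22.22
ee_pos: [0.5599, 0.0502, 0.0766]
tcp_rot: [[0.137, 0.991, 0.001], [0.991, -0.137, -0.0], [0.0, 0.001, -1.0]]
force: [-0.2, 0.2, -1.5]
width: 0.622
gripper_force: 52.9
```

Request:
send_rows(
  deltas=[
    [[0, 0, 0], 0, 6.8],
    [[0, 0, 0], 0, 6.8],
    [[0, 0, 0], 0, 6.8],
    [[0, 0, 0], 0, 6.8],
    [[0, 0, 0], 0, 6.8],
    [[0, 0, -2], 0, 6.8],
    [[0, 0, -5], 0, 6.8],
    [[0, 0, -9], 0, 6.8],
    [[0, 0, -13], 0, 4],
    [[0, 0, -17], 0, 0],
  ],
)

```text
t: 23.05
ee_pos: [0.5588, 0.0502, 0.2478]
tcp_rot: [[0.137, 0.991, -0.001], [0.991, -0.137, 0.0], [-0.0, -0.001, -1.0]]
force: [1.0, 0.6, -0.5]
width: 0.529
gripper_force: 0.0
```

Request:
send_rows(
  deltas=[
    [[0, 3, 0], 0, 0],
    [[0, 6, 0], 0, 0],
    [[0, 9, 0], 0, 0],
    [[0, 12, 0], 0, 0],
    [[0, 15, 0], 0, 0],
    [[0, 18, 0], 0, 0],
    [[0, 20, 0], 0, 0],
    [[0, 21, 0], 0, 0],
    [[0, 21, 0], 0, 0],
    [[0, 21, 0], 0, 0],
  ],
)

```text
t: 23.88
ee_pos: [0.7673, 0.0215, 0.2455]
tcp_rot: [[0.137, 0.991, -0.001], [0.991, -0.137, 0.0], [-0.0, -0.001, -1.0]]
force: [0.1, 0.5, 0.5]
width: 0.003
gripper_force: 0.0
```

```bash
python3 - <<'E'
from h import *
st(); i,d=tins(); cv2.imwrite("pics/top4.png",cv2.resize(i[60:300,60:400],(800,565))[...,::-1])
W=cloud("top",d)
# lid slice along case x at case y=-60
Q=(W-C0)@RC; s=(abs(Q[...,1]+.06)<.006)&(Q[...,0]>.03)&(Q[...,0]<.2)&(Q[...,2]>.06)
q=Q[s]; q=q[q[:,0].argsort()]; print((q[::max(1,len(q)//20)][:,[0,2]]*1000).round().astype(int).tolist())
E
```

```text
t 23.88 case xyz mm [208.7  99.6 245.5] w 0.003 F [0.1 0.5 0.5] gf 0.0 j [-0.06  0.54  0.35  1.38  0.    1.65]
[310. 206.] case mm [ -3.3 -29.   98.9] r 27.0 [165. 168. 167.]
[123. 212.] case mm [-98.9 498.   73.6] r 27.7 [144.  51.  49.]
[139. 270.] case mm [-255.   420.9   73.5] r 27.4 [147.  58.  56.]
[ 88. 314.] case mm [-406.4  558.2   86.3] r 44.4 [57. 48. 37.]
[[77, 136], [78, 143], [81, 143], [83, 142], [86, 139], [88, 136], [90, 138], [93, 137], [94, 137], [97, 132], [100, 137], [102, 133], [105, 132], [109, 130], [111, 131], [114, 129], [117, 126], [118, 126], [121, 127], [124, 122], [126, 128], [130, 124], [133, 117]]
```

View pics/top4.png

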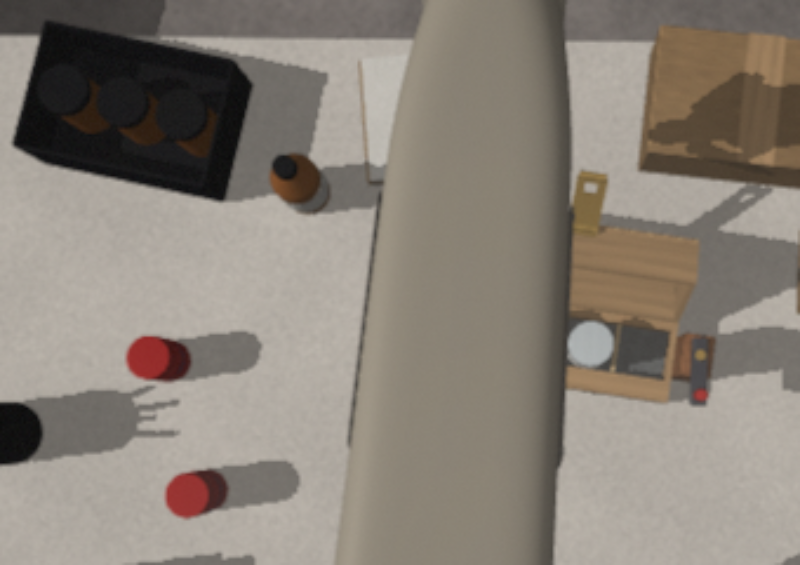

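The view is mostly the arm, with the cell 1 tin standing at (590,343), the hasp at (590,200), and only red lookalikes left on the bench. Next I go behind the lid with closed fingers, to case (160,75,122).

Request:
send_rows(
  deltas=[
    [[-1, -1, 1], 0, 0],
    [[-2, -2, 3], 0, 0],
    [[-2.5, -3, 5], 0, 0],
    [[-2.5, -4, 7], 0, 0],
    [[-2.5, -4.5, 9], 0, 0],
    [[-2.5, -4.9, 11], 0, 0],
    [[-2.5, -4.9, 12], 0, 0],
    [[-2.5, -4.9, 12.3], 0, 0],
    [[-2.5, -4.9, 12.3], 0, 0],
    [[-2.5, -4.9, 12.3], 0, 0],
  ],
)

```text
t: 24.77
ee_pos: [0.7163, 0.0035, 0.1247]
tcp_rot: [[0.136, 0.991, 0.002], [0.991, -0.136, -0.0], [0.0, 0.002, -1.0]]
force: [0.5, -0.3, 0.4]
width: -0.0
gripper_force: 0.0
```

```bash
python3 - <<'E'
from h import *
st()
i,d=tins("scene")
cv2.imwrite("pics/c5.png",cv2.resize(i[150:300,180:360],(720,600))[...,::-1])
E
```

```text
t 24.77 case xyz mm [160.6  74.8 124.7] w -0.0 F [ 0.5 -0.3  0.4] gf 0.0 j [-0.09  0.51  0.05  1.1   0.    1.62]
[523. 241.] case mm [-405.7  558.9   85.6] r 44.4 [78. 61. 40.]
[448. 247.] case mm [-253.7  420.6   74.6] r 29.3 [134.  24.  22.]
[448. 294.] case mm [-99.3 498.5  74.5] r 29.3 [136.  27.  24.]
```

View pics/c5.png

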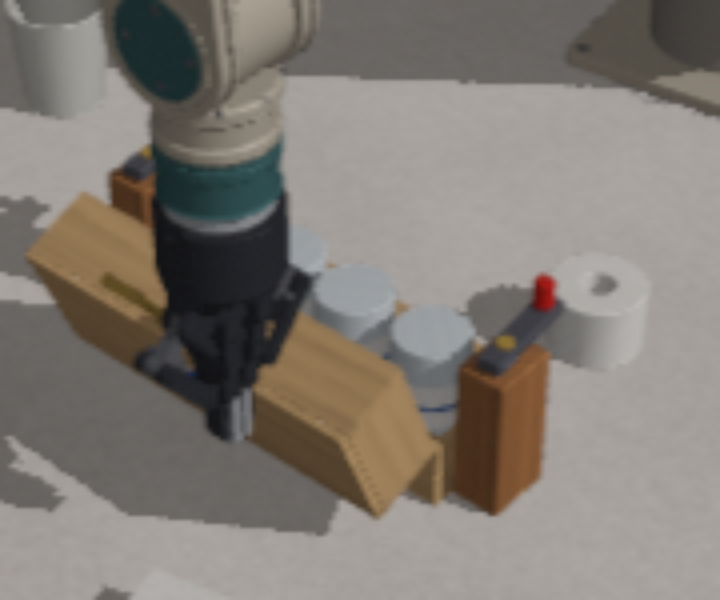

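All three tins stand in cells 1 to 3, with tops at about (295,250), (353,290) and (432,330). The closed fingers at (232,420) are behind the lid. Starting to close it slowly.

Request:
send_rows(
  deltas=[
    [[0, -0.8, 0], 0, 0],
    [[0, -1.4, 0.2], 0, 0],
    [[0, -1.9, -0.2], 0, 0],
    [[0, -2.4, -0.7], 0, 0],
    [[0, -2.9, -1.1], 0, 0],
    [[0, -3.5, -1.6], 0, 0],
    [[0, -4.0, -2.0], 0, 0],
    [[0, -4.5, -2.3], 0, 0],
    [[0, -5.0, -2.7], 0, 0],
    [[0, -5.5, -3.0], 0, 0],
  ],
)

```text
t: 25.65
ee_pos: [0.6637, 0.0107, 0.1562]
tcp_rot: [[0.137, 0.991, 0.008], [0.991, -0.137, -0.001], [0.0, 0.008, -1.0]]
force: [3.9, 0.2, 4.1]
width: 0.002
gripper_force: 2.7
```

```bash
python3 - <<'E'
from h import *
st()
n="scene"; i,d=robot.snapshot(n)
Q=(cloud(n,d)-C0)@RC
for y in(-.06,-.1):
    s=(abs(Q[...,1]-y)<.005)&(Q[...,0]>-.05)&(Q[...,0]<.16)&(Q[...,2]>.06)&(Q[...,2]<.18)
    q=Q[s]; q=q[q[:,0].argsort()]; print((q[::max(1,len(q)//16)][:,[0,2]]*1000).round().astype(int).tolist())
E
```

```text
t 25.65 case xyz mm [107.5  74.8 156.2] w 0.002 F [3.9 0.2 4.1] gf 2.7 j [-0.08  0.4  -0.06  1.11 -0.    1.63]
[[36, 151], [58, 153], [67, 152], [76, 154], [84, 153], [91, 153], [92, 143], [93, 130], [94, 117], [94, 114], [95, 151], [95, 137], [96, 93], [97, 130], [98, 67], [98, 72], [99, 66], [100, 83]]
[[35, 151], [44, 152], [49, 152], [59, 154], [67, 155], [76, 154], [83, 155], [89, 153], [92, 146], [94, 155], [94, 97], [95, 110], [96, 75], [96, 89], [97, 68], [98, 97], [99, 66], [101, 63]]
```

Request:
send_rows(
  deltas=[
    [[0, -0.5, -0.1], 0, 0],
    [[0, -1.1, -0.5], 0, 0],
    [[0, -1.7, -0.7], 0, 0],
    [[0, -2.3, -0.8], 0, 0],
    [[0, -2.9, -1.0], 0, 0],
    [[0, -3.5, -1.1], 0, 0],
    [[0, -4.0, -1.1], 0, 0],
    [[0, -4.6, -1.2], 0, 0],
    [[0, -5.2, -1.2], 0, 0],
    [[0, -5.7, -1.2], 0, 0],
  ],
)

```text
t: 26.53
ee_pos: [0.6032, 0.019, 0.1654]
tcp_rot: [[0.136, 0.991, -0.001], [0.991, -0.136, 0.0], [-0.0, -0.001, -1.0]]
force: [1.4, -0.2, 3.4]
width: -0.001
gripper_force: 2.0
```

```bash
cat > lid.py <<'E'
from h import *
st()
n="scene"; i,d=robot.snapshot(n)
Q=(cloud(n,d)-C0)@RC
for y in(-.06,-.1):
    s=(abs(Q[...,1]-y)<.005)&(Q[...,0]>-.09)&(Q[...,0]<.16)&(Q[...,2]>.06)&(Q[...,2]<.18)
    q=Q[s]; q=q[q[:,0].argsort()]; print((q[::max(1,len(q)//14)][:,[0,2]]*1000).round().astype(int).tolist())
E
python3 lid.py
```

```text
t 26.53 case xyz mm [ 46.5  74.7 165.4] w -0.001 F [ 1.4 -0.2  3.4] gf 2.0 j [-0.08  0.29 -0.18  1.09  0.    1.63]
[[-17, 132], [23, 163], [31, 158], [34, 153], [41, 151], [45, 144], [49, 135], [56, 128], [59, 123], [64, 119], [70, 102], [73, 98], [77, 109], [81, 98], [86, 93]]
[[-14, 134], [25, 162], [31, 162], [34, 164], [36, 155], [42, 147], [48, 137], [50, 132], [54, 128], [59, 123], [61, 117], [66, 114], [71, 118], [76, 108], [80, 92], [87, 92]]
```

Request:
send_rows(
  deltas=[
    [[0, -0.5, 0.05], 0, 0],
    [[0, -1.0, 0.15], 0, 0],
    [[0, -1.5, 0.25], 0, 0],
    [[0, -2.0, 0.4], 0, 0],
    [[0, -2.5, 0.55], 0, 0],
    [[0, -3.0, 0.75], 0, 0],
    [[0, -3.4, 1.0], 0, 0],
    [[0, -3.9, 1.2], 0, 0],
    [[0, -4.3, 1.5], 0, 0],
    [[0, -4.8, 1.7], 0, 0],
  ],
)

```text
t: 27.42
ee_pos: [0.5556, 0.0254, 0.1472]
tcp_rot: [[0.137, 0.991, -0.002], [0.991, -0.137, 0.0], [-0.0, -0.002, -1.0]]
force: [0.1, -0.2, 0.0]
width: 0.003
gripper_force: 0.4
```

Request:
send_rows(
  deltas=[
    [[0, -0.4, 0.3], 0, 0],
    [[0, -0.8, 0.6], 0, 0],
    [[0, -1.2, 0.9], 0, 0],
    [[0, -1.5, 1.3], 0, 0],
    [[0, -1.9, 1.7], 0, 0],
    [[0, -2.1, 2.0], 0, 0],
    [[0, -2.3, 2.2], 0, 0],
    [[0, -2.3, 2.3], 0, 0],
    [[0, -2.3, 2.4], 0, 0],
    [[0, -2.3, 2.4], 0, 0],
  ],
)

```text
t: 28.25
ee_pos: [0.5342, 0.0285, 0.126]
tcp_rot: [[0.137, 0.991, 0.0], [0.991, -0.137, -0.0], [-0.0, 0.0, -1.0]]
force: [-6.1, -0.0, 12.3]
width: 0.001
gripper_force: 6.0
```

```bash
python3 lid.py
```

```text
t 28.25 case xyz mm [-23.2  74.7 126. ] w 0.001 F [-6.1 -0.  12.3] gf 6.0 j [-0.07  0.22 -0.38  0.98 -0.    1.64]
[[-57, 109], [-44, 114], [-36, 111], [-22, 113], [-12, 108], [-3, 110], [6, 107], [15, 110], [22, 109], [31, 110], [39, 106], [40, 91], [41, 111], [42, 102], [43, 68]]
[[-58, 108], [-50, 113], [-40, 108], [-30, 113], [-23, 106], [-11, 110], [-3, 111], [10, 108], [19, 111], [28, 111], [38, 113], [39, 104], [40, 83], [41, 102], [42, 96], [44, 61]]
```

The lid is shut, with its top flat at 109 mm. Now I lift and turn the gripper 90°, so its linkage stays clear of the lid during the hasp push.

Request:
send_rows(
  deltas=[
    [[0, 0, -2], 0, 0],
    [[0, 0, -5], -0.1, 0],
    [[0, 0, -8], -0.2, 0],
    [[0, 0, -8], -0.3, 0],
    [[0, 0, -8], -0.4, 0],
    [[0, 0, -8], -0.5, 0],
    [[0, 0, -8], -0.6, 0],
    [[0, 0, -8], -0.7, 0],
    [[0, 0, -8], -0.8, 0],
    [[0, 0, -8], -0.8, 0],
  ],
)

```text
t: 29.13
ee_pos: [0.5343, 0.0284, 0.204]
tcp_rot: [[-0.617, 0.787, 0.0], [0.787, 0.617, -0.0], [-0.0, 0.0, -1.0]]
force: [1.0, -0.5, 0.0]
width: 0.003
gripper_force: 0.0
```

Request:
send_rows(
  deltas=[
    [[0, 0, 0], -0.1, 0],
    [[0, 0, 0], -0.2, 0],
    [[0, 0, 0], -0.3, 0],
    [[0, 0, 0], -0.4, 0],
    [[0, 0, 0], -0.5, 0],
    [[0, 0, 0], -0.6, 0],
    [[0, 0, 0], -0.7, 0],
    [[0, 0, 0], -0.77, 0],
    [[0, 0, 0], -0.77, 0],
    [[0, 0, 0], -0.77, 0],
  ],
)

```text
t: 29.97
ee_pos: [0.5342, 0.0284, 0.2041]
tcp_rot: [[-0.99, 0.141, -0.0], [0.141, 0.99, -0.0], [0.0, -0.0, -1.0]]
force: [-0.7, -0.5, 0.1]
width: 0.002
gripper_force: 0.0
```

```bash
python3 - <<'E'
from h import *
st(); print(delta([-.045,0,.2]))
for n in("scene","top"):
    i,d=robot.snapshot(n); Q=(cloud(n,d)-C0)@RC; I=i.astype(int)
    m=(abs(Q[...,1])<.03)&(Q[...,0]<-.02)&(Q[...,0]>-.2)&(Q[...,2]>.112)&(Q[...,2]<.2)
    q=Q[m]; q=q[q[:,2].argsort()]; print(n,len(q),(q[::max(1,len(q)//12)]*1000).round().astype(int).tolist())
    cv2.imwrite(f"pics/h{n}.png",cv2.resize(i[150:300,180:360] if n=="scene" else i[140:260,230:374],(400,333))[...,::-1])
    for nm,lo,hi in(("L",.08,.2),("R",-.2,-.08)):
        r=(I[...,0]>110)&(I[...,1]<60)&(Q[...,1]>lo)&(Q[...,1]<hi)&(Q[...,2]>.11); print(nm,r.sum(),np.median(Q[r],0).round(3))
a=np.hstack([cv2.imread("pics/hscene.png"),cv2.imread("pics/htop.png")]); cv2.imwrite("pics/h6.png",a)
E
```

```text
t 29.97 case xyz mm [-23.2  74.7 204.1] w 0.002 F [-0.7 -0.5  0.1] gf 0.0 j [-0.07  0.15 -0.28  1.14 -0.    0.07]
(array([ 2.15, -7.48,  0.41]), 1.5664)
scene 83 [[-32, -6, 112], [-45, 4, 112], [-47, 20, 112], [-52, -9, 113], [-36, -13, 113], [-37, 28, 113], [-24, 15, 113], [-23, -6, 114], [-91, 18, 114], [-94, -6, 114], [-95, 11, 115], [-89, 13, 116], [-101, -8, 119], [-137, 16, 121]]
L 26 [-0.042  0.155  0.136]
R 19 [-0.043 -0.156  0.138]
top 105 [[-31, -17, 112], [-90, -12, 113], [-45, -16, 113], [-48, -20, 113], [-106, -14, 114], [-42, -21, 114], [-107, -12, 115], [-115, -10, 116], [-132, -7, 117], [-124, -3, 118], [-131, 4, 120], [-121, -5, 121], [-131, -12, 122], [-132, -2, 125]]
L 0 [nan nan nan]
R 17 [-0.045 -0.157  0.141]
  return _methods._mean(a, axis=axis, dtype=dtype,
  ret = um.true_divide(
```

View pics/h6.png

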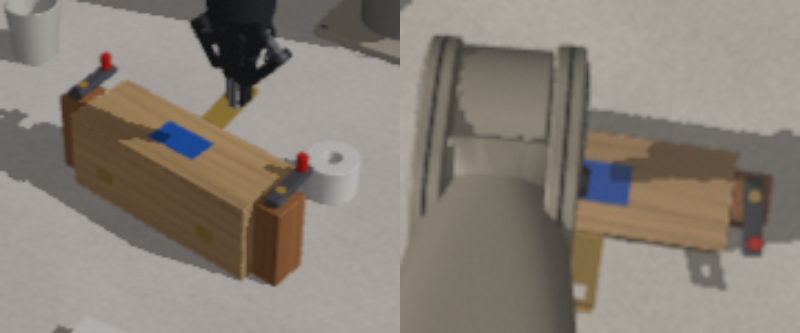

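The left half shows the lid shut and the hasp sticking nearly straight out (φ≈1.87) at (235,105). I'll press it down from above, then push it inward.

Request:
send_rows(
  deltas=[
    [[2, -2, 0], 0, 0],
    [[4, -4, 0], 0, 0],
    [[6, -6, 0], 0, 0],
    [[8.2, -7.5, 1], 0, 0],
    [[8.2, -7.5, 3], 0, 0],
    [[8.2, -7.5, 4.9], 0, 0],
    [[8.2, -7.5, 4.9], 0, 0],
    [[8.2, -7.5, 4.9], 0, 0],
    [[8.2, -7.5, 4.9], 0, 0],
    [[8.2, -7.5, 4.9], 0, 0],
  ],
)

```text
t: 30.9
ee_pos: [0.444, -0.0347, 0.1566]
tcp_rot: [[-0.991, 0.137, 0.002], [0.137, 0.991, -0.001], [-0.002, -0.0, -1.0]]
force: [0.5, -0.4, -0.9]
width: 0.002
gripper_force: 0.0
```

Request:
send_rows(
  deltas=[
    [[0, 0, 1], 0, 0],
    [[0, 0, 2], 0, 0],
    [[0, 0, 2.8], 0, 0],
    [[0, 0, 3.6], 0, 0],
    [[0, 0, 4.4], 0, 0],
    [[0, 0, 5.2], 0, 0],
    [[0, 0, 6], 0, 0],
    [[0, 0, 6.8], 0, 0],
    [[0, 0, 7.3], 0, 0],
    [[0, 0, 7.6], 0, 0],
  ],
)

```text
t: 31.73
ee_pos: [0.442, -0.0344, 0.0782]
tcp_rot: [[-0.991, 0.137, -0.002], [0.137, 0.991, 0.0], [0.002, 0.0, -1.0]]
force: [-0.2, -0.3, 1.1]
width: 0.006
gripper_force: 0.3
```

```bash
python3 - <<'E'
from h import *
st()
E
```

```text
t 31.73 case xyz mm [-106.    -0.2   78.2] w 0.006 F [-0.2 -0.3  1.1] gf 0.3 j [-0.22  0.12 -0.62  0.83  0.   -0.09]
```

Request:
send_rows(
  deltas=[
    [[-0.5, 0, 0], 0, 0],
    [[-1, 0, 0], 0, 0],
    [[-1.5, 0, 0], 0, 0],
    [[-2, 0, 0], 0, 0],
    [[-2.4, 0, 0], 0, 0],
    [[-2.7, 0, 0], 0, 0],
    [[-3, 0, 0], 0, 0],
    [[-3.2, 0, 0], 0, 0],
    [[-3.3, 0, 0], 0, 0],
    [[-3.3, 0, 0], 0, 0],
  ],
)

```text
t: 32.57
ee_pos: [0.4714, -0.0384, 0.0785]
tcp_rot: [[-0.99, 0.137, -0.008], [0.137, 0.991, 0.001], [0.009, -0.0, -1.0]]
force: [-9.1, 0.9, 5.5]
width: -0.0
gripper_force: 0.0
```

```bash
python3 - <<'E'
from h import *
st(); i,d=snap("scene","s7"); j,e=snap("top","t7")
cv2.imwrite("pics/h7.png",np.hstack([cv2.resize(i[150:300,180:360],(400,333)),cv2.resize(j[140:260,230:374],(400,333))])[...,::-1])
E
```

```text
t 32.57 case xyz mm [-76.3  -0.1  78.5] w -0.0 F [-9.1  0.9  5.5] gf 0.0 j [-0.22  0.18 -0.55  0.85 -0.   -0.08]
```

View pics/h7.png

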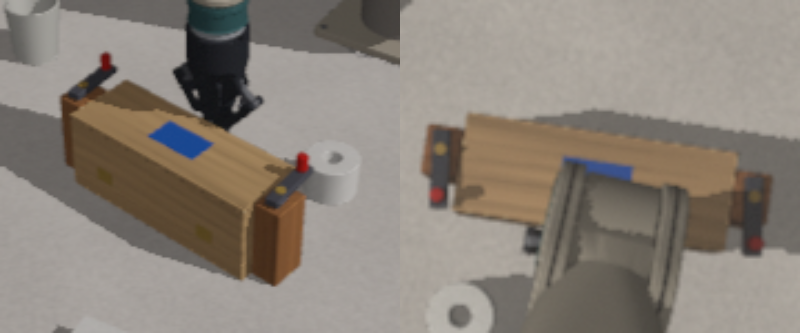

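Request:
send_rows(
  deltas=[
    [[-0.2, 0, 0], 0, 0],
    [[-0.4, 0, 0], 0, 0],
    [[-0.6, 0, 0], 0, 0],
    [[-0.6, 0, 0], 0, 0],
    [[-0.6, 0, 0], 0, 0],
    [[-0.6, 0, 0], 0, 0],
    [[-0.6, 0, 0], 0, 0],
    [[-0.6, 0, 0], 0, 0],
    [[-0.6, 0, 0], 0, 0],
    [[-0.6, 0, 0], 0, 0],
  ],
)

```text
t: 33.5
ee_pos: [0.4709, -0.0384, 0.0768]
tcp_rot: [[-0.99, 0.138, -0.021], [0.138, 0.99, 0.002], [0.021, -0.001, -1.0]]
force: [-20.4, 1.4, 10.3]
width: -0.0
gripper_force: 0.0
```

```bash
python3 -c "
from h import *
st()"
```

```text
t 33.5 case xyz mm [-76.8  -0.2  76.8] w -0.0 F [-20.4   1.4  10.3] gf 0.0 j [-0.22  0.18 -0.54  0.86 -0.   -0.08]
```

A hard stop at 20 N means the hasp is home. I'll back off, rise and go outside the left knob.

Request:
send_rows(
  deltas=[
    [[2, 0, 0], 0, 0],
    [[4, 0, 0], 0, 0],
    [[6, 0, 0], 0, 0],
    [[7, 0, -3], 0, 0],
    [[7, 0, -6], 0, 0],
    [[7, 0, -9], 0, 0],
    [[7, 0, -12], 0, 0],
    [[7, 0, -12], 0, 0],
    [[7, 0, -12], 0, 0],
    [[7, 0, -12], 0, 0],
  ],
)

```text
t: 34.33
ee_pos: [0.4124, -0.0304, 0.1994]
tcp_rot: [[-0.991, 0.137, 0.001], [0.137, 0.991, -0.0], [-0.001, -0.0, -1.0]]
force: [-1.2, 0.5, 0.1]
width: 0.001
gripper_force: 0.0
```

Request:
send_rows(
  deltas=[
    [[-1, 3.5, 0], 0, 0],
    [[-2, 7, 0], 0, 0],
    [[-3, 10.5, 0], 0, 0],
    [[-4, 14, 0], 0, 0],
    [[-5, 16.5, 0], 0, 0],
    [[-6.5, 18, 0], 0, 0],
    [[-8, 19, 0], 0, 0],
    [[-8.5, 19, 0], 0, 0],
    [[-8.5, 19, 0], 0, 0],
    [[-8.5, 19, 0], 0, 0],
  ],
)

```text
t: 35.17
ee_pos: [0.521, 0.1457, 0.1978]
tcp_rot: [[-0.99, 0.138, -0.004], [0.138, 0.99, -0.001], [0.003, -0.001, -1.0]]
force: [-1.1, -0.3, 0.7]
width: 0.003
gripper_force: 0.0
```

```bash
python3 - <<'E'
from h import *
st(); print(toc(robot.get_obs()["ee_pos"])-np.array([-.046,.19,.143]))
j,e=snap("top","t8"); i,d=snap("scene","s8")
cv2.imwrite("pics/h8.png",np.hstack([cv2.resize(i[150:300,180:360],(400,333)),cv2.resize(j[140:260,230:374],(400,333))])[...,::-1])
for n,x in(("top",e),("scene",d)):
    Q=(cloud(n,x)-C0)@RC; m=(abs(Q[...,1])<.025)&(Q[...,0]<-.055)&(Q[...,0]>-.15)&(Q[...,2]>.02); q=Q[m]; print(n,len(q),(q[::max(1,len(q)//8)]*1000).round().astype(int).tolist())
E
```

```text
t 35.17 case xyz mm [-52.3 189.  197.8] w 0.003 F [-1.1 -0.3  0.7] gf 0.0 j [ 0.15  0.16 -0.28  1.13 -0.    0.29]
[-0.00629484 -0.00098714  0.05478342]
top 90 [[-57, 23, 98], [-57, 4, 105], [-59, 3, 104], [-64, 18, 81], [-60, -11, 103], [-64, 1, 79], [-66, 5, 37], [-70, 8, 39], [-70, -8, 29]]
scene 11 [[-58, -21, 110], [-57, -13, 111], [-55, -12, 109], [-57, -7, 111], [-56, -2, 110], [-60, -2, 108], [-58, 7, 110], [-55, 6, 107], [-58, 14, 110], [-56, 19, 111], [-61, 19, 108]]
```

View pics/h8.png

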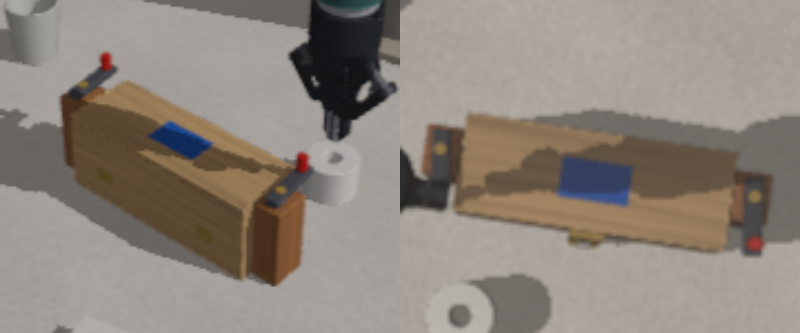

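The hasp lies flat on the front at (583,238). The left knob is at (303,160) in the left half, with the fingers just outside it.

Request:
send_rows(
  deltas=[
    [[0, 0, 1.5], 0, 0],
    [[0, 0, 3], 0, 0],
    [[0, 0, 4.5], 0, 0],
    [[0, 0, 5.4], 0, 0],
    [[0, 0, 5.4], 0, 0],
    [[0, 0, 5.4], 0, 0],
    [[0, 0, 5.4], 0, 0],
    [[0, 0, 5.4], 0, 0],
    [[0, 0, 5.4], 0, 0],
    [[0, 0, 5.4], 0, 0],
  ],
)

```text
t: 36.1
ee_pos: [0.5228, 0.1463, 0.1461]
tcp_rot: [[-0.991, 0.137, 0.001], [0.137, 0.991, 0.0], [-0.001, 0.0, -1.0]]
force: [-0.6, 1.0, 0.1]
width: 0.001
gripper_force: 0.0
```

```bash
python3 -c "
from h import *
st()"
```

```text
t 36.1 case xyz mm [-50.6 189.9 146.1] w 0.001 F [-0.6  1.   0.1] gf 0.0 j [ 0.15  0.21 -0.34  1.02  0.    0.29]
```

Request:
send_rows(
  deltas=[
    [[-0.4, -0.8, 0.2], 0, 0],
    [[-0.4, -1.5, 0.2], 0, 0],
    [[-0.4, -2.1, 0.2], 0, 0],
    [[-0.4, -2.7, 0.2], 0, 0],
    [[-0.2, -3.3, 0.2], 0, 0],
    [[0, -3.9, 0.2], 0, 0],
    [[-0.1, -4.4, 0.2], 0, 0],
    [[-0.2, -5, 0.2], 0, 0],
    [[-0.5, -5.7, 0.2], 0, 0],
    [[-0.9, -6.4, 0.2], 0, 0],
  ],
)

```text
t: 36.93
ee_pos: [0.5221, 0.081, 0.1432]
tcp_rot: [[-0.991, 0.137, -0.001], [0.137, 0.991, -0.0], [0.001, -0.0, -1.0]]
force: [-1.2, 1.6, 0.3]
width: -0.001
gripper_force: 0.4
```

Request:
send_rows(
  deltas=[
    [[-0.5, -0.5, 0], 0, 0],
    [[-1.1, -0.9, 0], 0, 0],
    [[-1.7, -1.3, 0], 0, 0],
    [[-2.3, -1.7, 0], 0, 0],
    [[-2.5, -1.7, 0], 0, 0],
    [[-2.7, -1.7, 0], 0, 0],
    [[-2.8, -1.7, 0], 0, 0],
    [[-2.8, -1.7, 0], 0, 0],
    [[-2.8, -1.7, 0], 0, 0],
    [[-2.8, -1.7, 0], 0, 0],
  ],
)

```text
t: 37.77
ee_pos: [0.546, 0.0606, 0.1429]
tcp_rot: [[-0.991, 0.137, -0.004], [0.137, 0.991, -0.001], [0.004, -0.002, -1.0]]
force: [-5.6, -1.5, 2.2]
width: 0.0
gripper_force: 2.3
```

```bash
python3 - <<'E'
from h import *
st(); i,d=robot.snapshot("scene"); I=i.astype(int); Q=(cloud("scene",d)-C0)@RC
for lo,hi in((.06,.2),(-.2,-.06)):
    r=(I[...,0]>110)&(I[...,1]<60)&(Q[...,1]>lo)&(Q[...,1]<hi)&(Q[...,2]>.11); print(r.sum(),np.median(Q[r],0).round(3))
E
```

```text
t 37.77 case xyz mm [-15.9 108.1 142.9] w 0.0 F [-5.6 -1.5  2.2] gf 2.3 j [-0.01  0.22 -0.33  1.02 -0.    0.13]
34 [0.004 0.114 0.139]
20 [-0.043 -0.154  0.139]
```

Request:
send_rows(
  deltas=[
    [[1.5, 0, 0], 0, 0],
    [[3.3, 0, -1], 0, 0],
    [[3.3, 0, -4], 0, 0],
    [[3.3, 0, -5.5], 0, 0],
    [[3.3, -3, -5.5], 0, 0],
    [[3.3, -6, -5.5], 0, 0],
    [[3.3, -9, -5.5], 0, 0],
    [[3.3, -12, -5.5], 0, 0],
    [[3.3, -15, -5.5], 0, 0],
    [[3.3, -15, -5.5], 0, 0],
  ],
)

```text
t: 38.65
ee_pos: [0.4952, -0.0872, 0.1989]
tcp_rot: [[-0.99, 0.142, 0.002], [0.142, 0.99, -0.003], [-0.003, -0.003, -1.0]]
force: [0.1, 0.5, 0.1]
width: 0.001
gripper_force: 0.0
```

Request:
send_rows(
  deltas=[
    [[0, -3, 0], 0, 0],
    [[0, -6, 0], 0, 0],
    [[0, -9, 0], 0, 0],
    [[0, -12, 0], 0, 0],
    [[0, -14.8, 0], 0, 0],
    [[0, -14.8, 0], 0, 0],
    [[0, -14.8, 2], 0, 0],
    [[0, -14.8, 4], 0, 0],
    [[0, -14.8, 5.5], 0, 0],
    [[0, -14.8, 5.5], 0, 0],
  ],
)

```text
t: 39.48
ee_pos: [0.4725, -0.2277, 0.1402]
tcp_rot: [[-0.991, 0.137, -0.004], [0.137, 0.991, 0.004], [0.005, 0.003, -1.0]]
force: [-0.6, 1.2, -0.8]
width: 0.003
gripper_force: 0.0
```

```bash
python3 -c "
from h import *
st()"
```

```text
t 39.48 case xyz mm [ -49.3 -187.5  140.2] w 0.003 F [-0.6  1.2 -0.8] gf 0.0 j [-0.57  0.19 -0.38  1.01  0.   -0.44]
```

Request:
send_rows(
  deltas=[
    [[-0.2, 0.7, -0.1], 0, 0],
    [[-0.2, 1.4, -0.1], 0, 0],
    [[-0.2, 2.0, -0.1], 0, 0],
    [[-0.1, 2.6, -0.1], 0, 0],
    [[0.1, 3.2, -0.1], 0, 0],
    [[0.3, 3.8, -0.1], 0, 0],
    [[0.2, 4.3, -0.1], 0, 0],
    [[0, 4.9, -0.1], 0, 0],
    [[-0.3, 5.6, -0.1], 0, 0],
    [[-0.7, 6.3, -0.1], 0, 0],
  ],
)

```text
t: 40.32
ee_pos: [0.4899, -0.1678, 0.1442]
tcp_rot: [[-0.99, 0.138, -0.0], [0.138, 0.99, -0.0], [0.0, -0.0, -1.0]]
force: [-0.3, -1.1, 0.0]
width: -0.0
gripper_force: 0.6
```

Request:
send_rows(
  deltas=[
    [[-0.5, 0.5, 0], 0, 0],
    [[-1.1, 0.9, 0], 0, 0],
    [[-1.7, 1.3, 0], 0, 0],
    [[-2.3, 1.7, 0], 0, 0],
    [[-2.5, 1.7, 0], 0, 0],
    [[-2.7, 1.7, 0], 0, 0],
    [[-2.8, 1.7, 0], 0, 0],
    [[-2.8, 1.7, 0], 0, 0],
    [[-2.8, 1.7, 0], 0, 0],
    [[-2.8, 1.7, 0], 0, 0],
  ],
)

```text
t: 41.15
ee_pos: [0.5169, -0.1539, 0.1437]
tcp_rot: [[-0.991, 0.137, -0.006], [0.137, 0.991, 0.003], [0.007, 0.002, -1.0]]
force: [-7.2, 3.3, 6.0]
width: -0.003
gripper_force: 4.0
```

```bash
python3 -c "
from h import *
st()"
```

```text
t 41.15 case xyz mm [ -15.5 -108.3  143.7] w -0.003 F [-7.2  3.3  6. ] gf 4.0 j [-0.41  0.21 -0.35  1.02  0.   -0.27]
```

Request:
send_rows(
  deltas=[
    [[1.5, 0, 0], 0, 0],
    [[3.3, 0, -1], 0, 0],
    [[5, 0, -4], 0, 0],
    [[8, 0, -8], 0, 0],
    [[11, 0, -10], 0, 0],
    [[14, 0, -10], 0, 0],
    [[15, 0, -10], 0, 0],
    [[15, -3, -10], 0, 0],
    [[15, -6, -10], 0, 0],
    [[15, -6, -10], 0, 0],
  ],
)

```text
t: 41.98
ee_pos: [0.3637, -0.1981, 0.2448]
tcp_rot: [[-0.99, 0.141, 0.003], [0.141, 0.99, -0.004], [-0.003, -0.003, -1.0]]
force: [0.2, 0.4, 0.2]
width: 0.001
gripper_force: 0.0
```

```bash
python3 - <<'E'
from h import *
st(); j,e=snap("top","t9"); i,d=snap("scene","s9")
cv2.imwrite("pics/h9.png",np.hstack([cv2.resize(i[130:310,160:376],(400,333)),cv2.resize(j[140:260,230:374],(400,333))])[...,::-1])
for n,im,dd in(("scene",i,d),("top",j,e)):
  I=im.astype(int); Q=(cloud(n,dd)-C0)@RC
  for lo,hi in((.06,.2),(-.2,-.06)):
    r=(I[...,0]>110)&(I[...,1]<60)&(Q[...,1]>lo)&(Q[...,1]<hi)&(Q[...,2]>.11); print(n,r.sum(),np.median(Q[r],0).round(3))
  m=(abs(Q[...,1])<.02)&(Q[...,0]<-.055)&(Q[...,0]>-.15)&(Q[...,2]>.02); q=Q[m]; print(len(q),(q[::max(1,len(q)//8)]*1000).round().astype(int).tolist())
E
```

```text
t 41.98 case xyz mm [-161.1 -173.   244.8] w 0.001 F [0.2 0.4 0.2] gf 0.0 j [-0.65 -0.11 -0.45  1.22 -0.   -0.51]
scene 30 [0.004 0.114 0.139]
scene 25 [ 0.005 -0.103  0.137]
13 [[-59, -16, 108], [-57, -10, 109], [-55, -5, 112], [-60, -9, 104], [-55, 2, 113], [-55, 2, 109], [-57, 8, 111], [-56, 5, 107], [-55, 9, 110], [-59, 13, 109], [-55, 9, 106], [-58, 14, 107], [-62, 17, 106]]
top 17 [0.002 0.109 0.14 ]
top 21 [ 0.002 -0.107  0.141]
83 [[-56, 18, 107], [-56, 1, 110], [-59, 3, 105], [-64, 16, 104], [-60, -11, 108], [-64, -3, 102], [-66, 3, 52], [-70, 8, 39], [-71, -5, 27]]
```

View pics/h9.png

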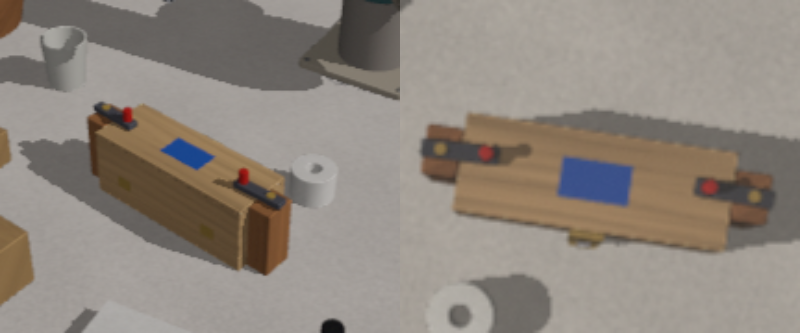

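Both turnbuttons lie across the lid at (460,152) and (735,190). One close crop to check that the hasp slot is over the staple.

```bash
python3 - <<'E'
from h import *
j=np.load("/tmp/t9.npz")["i"]; e=np.load("/tmp/t9.npz")["d"]
cv2.imwrite("pics/z.png",cv2.resize(j[212:236,280:312],(800,600),interpolation=cv2.INTER_NEAREST)[...,::-1])
Q=(cloud("top",e)-C0)@RC; m=(abs(Q[...,1])<.02)&(Q[...,0]<-.055)&(Q[...,0]>-.11)&(Q[...,2]>.015)
q=Q[m]*1000; q=q[q[:,2].argsort()]; print(q.round().astype(int).tolist())
E
```

```text
[[-71, 16, 25], [-71, -5, 27], [-70, -8, 28], [-70, 10, 29], [-71, -2, 29], [-70, 13, 29], [-68, 16, 31], [-70, -11, 31], [-66, 5, 33], [-68, 14, 33], [-56, 18, 33], [-67, -7, 37], [-68, -1, 38], [-70, 8, 39], [-69, 2, 39], [-69, 5, 40], [-67, 11, 40], [-67, 8, 40], [-68, -4, 41], [-67, -10, 41], [-67, -12, 47], [-66, -15, 47], [-66, 0, 51], [-66, 3, 52], [-66, 18, 59], [-66, -3, 59], [-66, 15, 62], [-65, 12, 64], [-65, -8, 66], [-65, -5, 66], [-65, 9, 69], [-65, 7, 72], [-65, -10, 75], [-64, -13, 75], [-64, 4, 76], [-64, 18, 80], [-61, 19, 83], [-64, 2, 83], [-63, -6, 101], [-63, 11, 101], [-57, -13, 101], [-57, 6, 101], [-63, -11, 102], [-56, 3, 102], [-61, 17, 102], [-61, 0, 102], [-57, -11, 102], [-64, -3, 102], [-62, 3, 102], [-58, -5, 102], [-58, 12, 103], [-64, 14, 103], [-64, 0, 103], [-58, -2, 103], [-60, -8, 103], [-60, 11, 103], [-59, 0, 103], [-62, 5, 103], [-63, 8, 103], [-64, 16, 104], [-60, 6, 104], [-61, -5, 104], [-61, -3, 104], [-60, 9, 105], [-59, 17, 105], [-59, 3, 105], [-63, -8, 105], [-56, -2, 105], [-62, -14, 105], [-58, 14, 106], [-55, 12, 106], [-58, -8, 106], [-61, 14, 106], [-56, -16, 106], [-60, -13, 107], [-56, 18, 107], [-58, 9, 108], [-56, -18, 108], [-60, -11, 108], [-55, -4, 109], [-55, -7, 109], [-56, 1, 110], [-56, 15, 110]]
```

View pics/z.png

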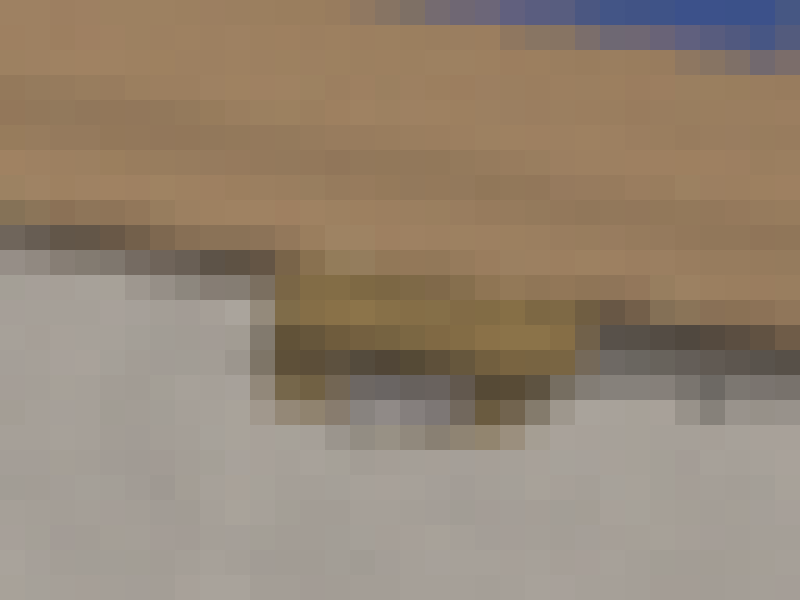

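The grey staple shows through the slot at (410,400). The plate slope is about 0.06 rad, against a limit of 0.14, and it was pressed to a hard stop. Handing in.

```bash
python3 -c "
from h import *
print(robot.close_job())"
```

```text
the job is handed in; nothing more can be done
None
```

Job handed in, with no verdict returned: the three tins present stand in cells 1–3, the lid is shut, the hasp is home over its staple at about 0.06 rad, and both turnbuttons lie across the lid ends, with no bystander touched.

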